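# Take a busbar link off its barbed retaining hook and stand it in the support

### The arm

A 7-joint arm with a two-finger parallel gripper is mounted at the origin on the work surface. World frame = base frame: x ahead of the robot, y to its left, z up, the work surface at z = 0. Lengths are in m, angles in rad, forces in N, time in s.
With the tool pointing down it reaches from about 0.425 to 0.925 m from the base axis. Payload 6.8 kg.
Tool frame: the origin (TCP) lies between the finger pads; the fingertips stand 11 mm ahead of it and the grasp point (between the pads) lies 8 mm behind it (env.tip_extent is the distance from the TCP to the fingertips, in m); z points along the fingers, y is the line along which they close (so a half turn about z gives the same grasp; the last joint's range is limited). The gripper opens to 85 mm and grips with 20 to 120 N. Pads are 22 mm wide; open, the fingers measure 114 mm over their backs; the gripper's body (76 mm by 85 mm) begins 54 mm behind the grasp point. The pads swing forward as they close: fully open they stand 13 mm farther back than shut.
Start: joints at [1.089, 0.477, 0.022, 1.555, -0.011, 1.109, -0.083], TCP at [0.246, -0.628, 0.212] pointing down, gripper open.
Joint ranges: [-2.96, 2.96], [-0.34, 2.1], [-1.41, 1.46], [0.24, 2.44], [-1.37, 4.51], [0.17, 1.92], [-2.96, 2.96]. Speed limits (rad/s): [2.39, 2.39, 3.14, 3.14, 3.14, 3.14, 3.14].

### API

Orientations are given as a unit quaternion [x, y, z, w].
In Python, from bench import status, optics, hand_in, nets, env gives the robot as it stands.
- The arm moves only by the shell command python3 -m inch 'ROWS' [FORCE]. ROWS is JSON, one flat list of numbers, 5 for each row, row after row: the shift along the tool's x, y, z in mm, then the turn about the tool's z in degrees, then the finger opening in mm, from 0 to 85.4. A call has 1 to 8 rows; each row is the pose to reach, as a shift and turn from the pose commanded when the call began, along the tool's axes at that moment; what a row does not reach only later rows make up. A row lasts 1/10 s, in which the tool goes at most 50 mm and 8.59 degrees, less where a joint would pass 70% of its speed; a pose out of reach is approached as far as the arm can. A call with a gripper value outside its range is refused whole. The fingers move at their own pace and stop on an object; FORCE is the grip in N (left out, the last holds). Time passes only in rows, so rows that repeat a pose let the fingers close. It gives the time, the measured TCP pose, the force, the opening and the grip force at its end, in the units of the state.
- status.state(): the state, without advancing time (a new reading comes with each control period).
- optics.get_image(name): name is "side" or "top" or "wrist"; returns the picture (400x640x3 uint8, red, green, blue); there is no depth.
- optics.calibration(name): a dict with "fx", "fy", "cx", "cy" (pixels), "k1" (the pictures are not rectified: a ray, as slopes to the right and down, at radius r is drawn at 1 + k1 r^2 times it, then the intrinsics apply), "R" (3x3) and "t" (3): a world point X has camera coordinates R X + t. Camera axes: x right, y down, z forward; pixel columns grow to the right and rows downward; lengths in m; the calibration is good to about 2 mm. A picture is of the moment at which its call begins: read the wrist's pose just before it. calibration takes no time and is no camera call; for the wrist camera it gives the pose at the moment of the call.
- hand_in(): hands the job in; it is judged then, once.
Trained networks look in the newest picture that a camera, given by its name, has taken for a name from the list of things; names that differ only in an ending like _2 or _b are one class to them, and where a whole thing is asked for, a point or a joint stands for the part that bears it (a point fixed in the world has none). Each returns a list of dicts, best first, with "p" (0 to 1); they miss things now and then, are a little off and sometimes report something else, mostly with a low value. They report only what shows in the picture. A call takes as long as a camera call. They do not tell look-alikes from the thing itself.
- nets.silhouettes(camera, label): "pixels" (400x640 bool, what is visible of it) and "extent" ([left, top, right, bottom] as shares, 0 to 1, of the picture: columns of its width, rows of its height, round what is visible of it).
- nets.mark_of(camera, label): "location" ([row, column] as shares, 0 to 1, of the picture: columns of its width, rows of its height: a listed point, or the origin of a listed thing).
The state is a dict: "clock": time; "qpos": joint angles; "qvel": joint speeds; "joint_efforts": joint torques, N m; "eef_pos": TCP position; "eef_rot": TCP orientation; "wrist_force": force on the tool from outside, world axes, zero at the start; "wrist_torque": the same for the moment, N m; "gripper_width": finger opening in m; "finger_force": force on a finger pad.
Only numpy, scipy, OpenCV 4.12 (cv2) and the standard library are available. Lean on these libraries where they do the work, as an engineer would, in place of code of your own. Each camera call takes 0.05 s, during which the arm holds its last target. There are 200 camera calls.

### The job

Take the hanging copper link off the barbed retaining hook: raise it, tilt it and back it out over the barb gently, never forcing it against the hook. Then set it down softly, upright and fully home in the slot of the grey busbar support, and let go of it. Leave the other things on the bench alone.

Things in the scene. Friction and masses are not known exactly. Their poses are not given: they have to be found in the camera images.
- stand: Fixed dark steel stand carrying a steel retaining hook. Origin: centre of the underside of its base plate (100 x 90 x 8 mm), on the bench, z up; its x axis is the way the hook points, away from the robot and to its left. The hook starts at the post's face, x = 0, and lies in the plane y = 0. The post (x -16 to 0, 30 mm wide) is no higher than the level part of the hook.
- hook_root (a point): Where the hook leaves the post, mid bar (137 mm above the bench); axes as the stand's. Flat steel bar 12 mm wide (y), 6 mm thick (z), smooth underside: level from x = 0 to 70 mm, then turned up by 28 degrees for 26 mm, with a rounded nose (3 mm radius). From x = 42 mm outwards it is bent up or down, stiffly, by an unmeasured angle of up to 8.6 degrees: find it by feel.
- hook_barb (a point): Where the nose's centre would be if the hook were not bent (up to 8 mm off, up or down); axes as the stand's. From the nose a 3 mm thick tooth lies back over the upper side of the turned-up end: its point is 11 mm behind the nose's centre and 6 mm above the bar's upper face, so tip and barb together are 12 mm thick, square to the turned-up end. The rest of the upper side is plain.
- link_center (a point): Centre of the loose copper link: flat bar 8 mm thick (its x), 40 mm wide (y), 140 mm tall (z), 0.3 to 0.44 kg. It starts hanging upright on the hook, x along the hook, 24 to 36 mm from the post, the upper edge of its window on the bar. It comes off only tilted about as much as the turned-up end really is, its top leaning back towards the post.
- link_window (a point): Centre of the link's window, 12 mm above the link's centre; axes as the link's. Rectangular, 24 mm wide (y) and 14 mm tall (z), right through the 8 mm thickness. The solid copper above it, which can be pinched by its faces, is 51 mm tall. Passing the barb, the window has 2 mm to spare in height.
- support: Fixed grey plastic busbar support: block 50 x 80 x 40 mm (x, y, z) with a low screwed foot at each y end (128 mm overall, 14 mm high). Origin: centre of its underside, z up. In the middle of its top is one slot, 11.5 mm wide (x), 46 mm long (y), 30 mm deep (floor 10 mm above the bench), mouth bevelled 3 mm. The link stands in it on its lower end, either face forward.
- screwdriver: Loose screwdriver lying on the bench, a bystander. Origin under its middle, x along it.
- tape: Loose black roll of tape lying flat, 64 mm across, 19 mm high, a bystander. Origin under its centre.
- device_box: Loose open steel device box, 50 x 75 x 45 mm, a bystander. Origin under its centre.
Things that resemble listed ones, but are neither listed nor needed, are in the scene too. Of the things that look like the part that bears link_center, the smaller one is meant. Of the things shaped like the stand, the steel one is meant.

How it is judged:
On the way:
1. the link is off the hook, held in the gripper and carried clear of the stand (horizontal distance between link_center and stand above 0.17 m and height (world z) of link_center above 0.085 m and contact force between the fingers and link above 1 N), for 0.1 s.
At the end, for the whole second after the job is handed in: The link stands in the support's slot on its lower end: its centre within 6 mm of the slot's middle in both directions, between 76 and 83 mm above the bench (80 mm when fully home), within 10 degrees of upright, at rest and released (x of link_center in the frame of support between -0.006 and 0.006 m and y of link_center in the frame of support between -0.006 and 0.006 m and height (world z) of link_center between 0.076 and 0.083 m and angle between link_center's own z axis and vertical below 0.17 rad and linear speed of link below 0.02 m/s and contact force between the fingers and link below 0.1 N); the robot touches nothing.
It fails at once if the link is forced against the hook or its stand (more than 18 N) (contact force between link and stand above 18 N).
It fails at once if the link is rammed or dropped into the support (more than 40 N) (contact force between link and support above 40 N).
It fails at once if the gripper bumps hard into the hook or stand (more than 20 N) (contact force between any of the fingers, the arm and stand above 20 N).
It fails at once if a bystander is moved by more than 15 mm (distance of any of screwdriver, tape, device_box from where it was at the start of the episode above 0.015 m).
It also fails if it takes over 72 s, if anything falls off the work surface, if the arm or the gripper's body presses on something with over 40 N, if the wrist force passes 120 N, or if a joint passes its speed limit or range.

## Working session

There is one attempt and no reset: what is moved stays moved. The work goes in short steps, Python scripts to look and compute and a shell command to move; the robot and the scene stay as the last step left them, time stands still between calls to the robot, and variables do not carry over. Pictures are saved under pics/ and viewed, at most 10 in all, crops included, and the job is handed in when it is done.

```bash
ls -la; mkdir -p pics; cat > h.py <<'E'
import numpy as np, cv2, json
from bench import status, optics, nets, env
from scipy.spatial.transform import Rotation as Ro
def ray(c,px):
    k=optics.calibration(c); d=[(px[0]-k['cx'])/k['fx'],(px[1]-k['cy'])/k['fy']]
    u=np.array(d)
    for _ in range(20): u=np.array(d)/(1+k['k1']*(u@u))
    R=np.array(k['R']);t=np.array(k['t'])
    v=R.T@np.array([u[0],u[1],1]); return -R.T@t, v/np.linalg.norm(v)
def proj(c,X):
    k=optics.calibration(c); p=np.array(k['R'])@np.array(X)+k['t']; u=p[:2]/p[2]; u=u*(1+k['k1']*(u@u))
    return np.array([k['fx']*u[0]+k['cx'],k['fy']*u[1]+k['cy']])
def atz(c,px,z):
    o,v=ray(c,px); return o+v*(z-o[2])/v[2]
def tri(l):
    A=np.zeros((3,3));b=np.zeros(3)
    for c,px in l:
        o,v=ray(c,px);P=np.eye(3)-np.outer(v,v);A+=P;b+=P@o
    return np.linalg.solve(A,b)
E
python3 - <<'E'
from h import *
s=status.state(); print(s['clock'],s['eef_rot'],Ro.from_quat(s['eef_rot']).as_matrix().round(3),s['gripper_width'],s['wrist_force'])
im=[]
for c in ['side','top','wrist']:
    a=optics.get_image(c); cv2.imwrite(f'pics/{c}0.png',a[:,:,::-1]); k=optics.calibration(c); print(c,k['fx'],k['k1'],(-np.array(k['R']).T@k['t']).round(3),np.array(k['R']).round(2).tolist())
    if c!='wrist':
        for n in ['stand','hook_root','hook_barb','link_center','link_window','support','screwdriver','tape','device_box']:
            print(c,n,[(round(d['p'],2),int(d['location'][1]*640),int(d['location'][0]*400)) for d in nets.mark_of(c,n)][:4])
E
```

```text
total 12
drwxr-xr-x  3 agent agent 4096 Dec  3 16:11 .
drwxr-xr-x 23 root  root  4096 Dec  3 16:11 ..
drwxr-xr-x  2 agent agent 4096 Dec  3 16:11 pics
0.0 [ 9.82581184e-01  1.85831586e-01 -2.28519955e-04 -8.86827827e-04] [[ 0.931  0.365 -0.001]
 [ 0.365 -0.931  0.002]
 [-0.    -0.002 -1.   ]] 0.08521555355673038 [0.87121371 0.10790217 0.46971814]
side 487.85060697103887 -0.07337572958343645 [ 0.474 -0.655  0.844] [[1.0, -0.03, -0.0], [-0.03, -0.72, -0.69], [0.02, 0.69, -0.72]]
side stand [(0.93, 238, 184), (0.92, 321, 197), (0.6, 339, 259)]
side hook_root [(0.69, 235, 142)]
side hook_barb [(0.68, 259, 119), (0.64, 339, 126)]
side link_center [(0.8, 382, 169), (0.77, 326, 154)]
side link_window [(0.74, 325, 148), (0.74, 382, 163)]
side support [(0.72, 317, 350)]
side screwdriver [(0.68, 417, 243)]
side tape [(0.78, 287, 252)]
side device_box [(0.66, 339, 258)]
top 415.4779463865704 0.019344097543161253 [0.413 0.04  0.974] [[-0.0, -1.0, 0.04], [-0.99, -0.0, -0.13], [0.13, -0.04, -0.99]]
top stand [(0.9, 226, 301), (0.75, 247, 214), (0.29, 329, 202)]
top hook_root [(0.92, 238, 212), (0.84, 214, 311)]
top hook_barb [(0.69, 171, 281), (0.31, 229, 199)]
top link_center [(0.71, 249, 145), (0.67, 227, 200)]
top link_window [(0.8, 251, 147), (0.69, 225, 200)]
top support [(0.77, 420, 221)]
top screwdriver [(0.63, 318, 134)]
top tape [(0.92, 319, 250)]
top device_box [(0.82, 325, 202), (0.55, 317, 131)]
wrist 343.56352069642764 0.021301418535565476 [ 0.323 -0.598  0.373] [[0.37, -0.93, 0.0], [-0.88, -0.35, 0.32], [-0.3, -0.12, -0.95]]
```

```bash
python3 - <<'E'
import cv2,numpy as np
a=cv2.imread('pics/side0.png');b=cv2.imread('pics/top0.png')
cv2.imwrite('pics/c1.png',cv2.resize(a[80:380,180:460],None,fx=2,fy=2,interpolation=2)[:600])
cv2.imwrite('pics/c2.png',cv2.resize(b[80:360,130:460],None,fx=2,fy=2,interpolation=2))
E
```

```text
(no output)
```

View pics/c1.png

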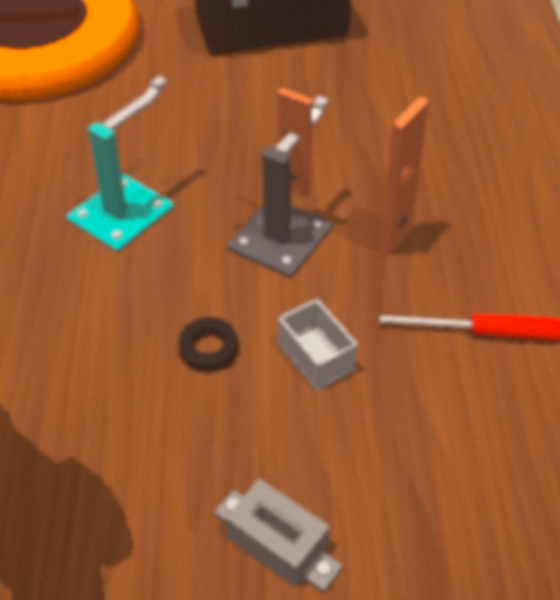

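View pics/c2.png

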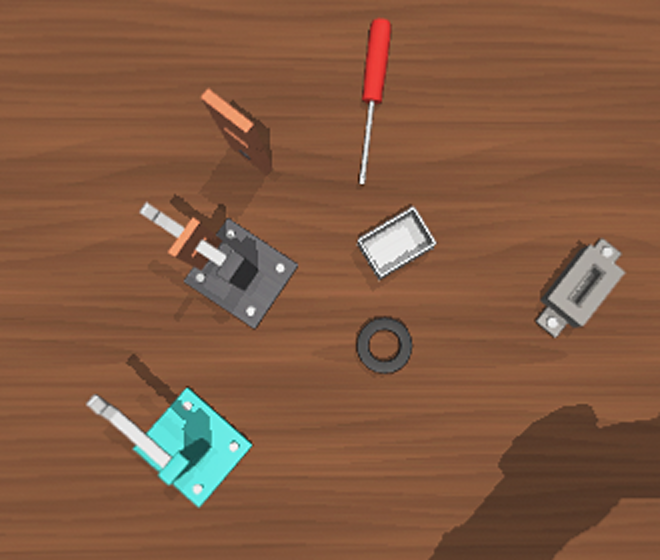

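```bash
python3 - <<'E'
from h import *
s0=tri([('side',(321,197)),('top',(247,214))]);hr=tri([('top',(238,212)),('side',(317.5,155))])
lc=tri([('side',(326,154)),('top',(227,200))]);n=tri([('side',(340,131)),('top',(204,185))])
for a,b in zip('stand root link nose'.split(),(s0,hr,lc,n)): print(a,b.round(4))
for nm,z,px in [('supp',.04,(422.5,223))]: print(nm,atz('top',px,z).round(4))
sl=[atz('top',p,.04) for p in [(130+568/2,80+306/2),(130+602/2,80+269/2)]]; print('slotends',np.round(sl,4))
for nm,z,px in [('tape',.02,(322,252)),('box',.045,(328,201)),('drv',.0,(318,134)),('biglink',.14,(243,134))]: print(nm,atz('top',px,z).round(3))
d=n-hr; print(np.degrees(np.arctan2(d[1],d[0])))
for nm in ['stand','link_center','support']:
  for c in ['top','side']:
    for q in nets.silhouettes(c,nm)[:3]:
        m=q['pixels'].astype(np.uint8); e=np.array(q['extent'])*[640,400,640,400]
        print(c,nm,round(q['p'],2),e.astype(int),m.sum(), [np.round(v,1) for v in cv2.minAreaRect(np.argwhere(m)[:,::-1].astype(np.float32))])
E
```

```text
stand [ 0.5027  0.1737 -0.0017]
root [0.4946 0.1735 0.1326]
link [0.5181 0.1994 0.1134]
nose [0.548  0.2399 0.1465]
supp [ 0.4811 -0.2285  0.04  ]
slotends [[ 0.4584 -0.2084  0.04  ]
 [ 0.5006 -0.2487  0.04  ]]
tape [ 0.416 -0.001  0.02 ]
box [ 0.53  -0.014  0.045]
drv [0.698 0.007 0.   ]
biglink [0.656 0.166 0.14 ]
51.23788653176876
top stand 0.97 [173 274 256 335] 2138 [array([213.6, 292.9]), array([77.2, 43.7]), np.float64(40.1)]
top stand 0.88 [199 183 280 245] 1722 [array([234.5, 206.2]), array([79.9, 39.1]), np.float64(33.7)]
side stand 0.95 [290 127 344 220] 1780 [array([329.3, 171.6]), array([45.5, 90.5]), np.float64(21.4)]
side stand 0.7 [211 118 265 204] 1680 [array([239. , 162.1]), array([83.6, 51.5]), np.float64(86.2)]
top link_center 0.91 [217 188 241 214] 336 [array([227.6, 202.3]), array([18.8, 21.4]), np.float64(35.0)]
top link_center 0.78 [230 124 266 167] 587 [array([248.7, 145.5]), array([51.2, 15.4]), np.float64(53.1)]
side link_center 0.63 [367 130 391 205] 1038 [array([380.9, 167.5]), array([16. , 76.9]), np.float64(7.3)]
top support 0.84 [398 202 441 249] 1106 [array([419.7, 224.1]), array([24.7, 52.9]), np.float64(37.9)]
side support 0.62 [284 320 353 374] 1920 [array([320.1, 347.2]), array([69., 35.]), np.float64(34.5)]
side support 0.29 [320 126 337 178] 670 [array([327., 151.]), array([54., 16.]), np.float64(90.0)]
```

```bash
python3 -m inch '[180,-143,-88,-25,85, 180,-143,-88,-25,85, 180,-143,-88,-25,85, 180,-143,-88,-25,85, 360,-286,-88,-25,85, 360,-286,-88,-25,85, 360,-286,-88,-25,85, 360,-286,-88,-25,85]'; python3 - <<'E'
from h import *
s=status.state(); R=Ro.from_quat(s['eef_rot']).as_matrix();print(s['clock'],s['eef_pos'],R[:,0].round(4),R[:,2].round(4),s['wrist_force'])
E
```

```text
clock: 2.15
eef_pos: [0.4411, -0.2924, 0.2964]
eef_rot: [0.919, 0.394, 0.0, 0.0]
wrist_force: [1.3, 0.3, 0.4]
gripper_width: 0.0851
finger_force: 0.0
2.15 [ 0.44105926 -0.29239955  0.29639974] [ 0.6896  0.7242 -0.    ] [ 7.e-04 -7.e-04 -1.e+00] [1.25794715 0.26982904 0.38572797]
```

```bash
cat >> h.py <<'E'
def to(P,head=None):
    s=status.state();R=Ro.from_quat(s['eef_rot']).as_matrix();d=R.T@(np.array(P)-s['eef_pos'])*1000
    h=np.degrees(np.arctan2(R[1,0],R[0,0])); print('now',s['clock'],s['eef_pos'].round(4) if hasattr(s['eef_pos'],'round') else s['eef_pos'],'head',round(h,2),'move',d.round(1),'turn',None if head is None else round(h-head,2))
E
python3 -m inch '[73,-14,0,0,85, 73,-14,0,0,85, 73,-14,0,0,85]'; python3 - <<'E'
from h import *
a=optics.get_image('wrist');cv2.imwrite('pics/w1.png',a[:,:,::-1])
print(nets.mark_of('wrist','support')[:2])
for q in nets.silhouettes('wrist','support')[:1]:
    m=q['pixels'].astype(np.uint8);print(cv2.minAreaRect(np.argwhere(m)[:,::-1].astype(np.float32)))
to([.48,-.229,.3])
print(proj('wrist',[.48,-.229,.04]))
E
```

```text
clock: 2.45
eef_pos: [0.483, -0.2269, 0.2962]
eef_rot: [0.918, 0.398, 0.001, -0.0]
wrist_force: [0.2, -1.0, -0.1]
gripper_width: 0.085
finger_force: 0.0
[{'location': [0.3815, 0.5031], 'p': 0.88}]
((320.3996887207031, 152.76171875), (45.396976470947266, 96.76053619384766), 86.34777069091797)
now 2.6 [ 0.48   -0.2326  0.2958] head 46.35 move [ 2.6 -2.5 -4.2] turn None
[317.85828711 151.66537601]
```

View pics/w1.png

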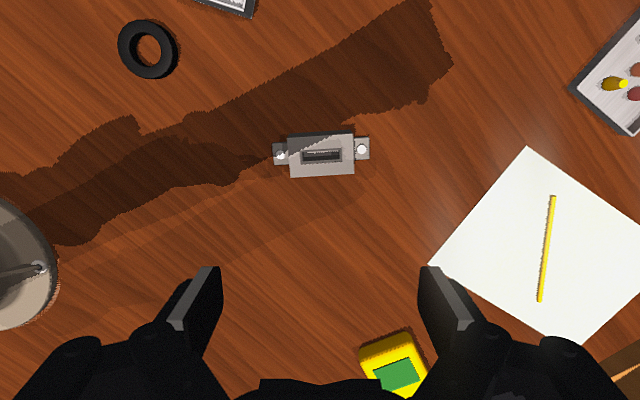

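```bash
python3 - <<'E'
from h import *
a=cv2.imread('pics/w1.png')
g=cv2.cvtColor(a,6)[110:200,250:390];
p=[atz('wrist',q,.014) for q in [(281,155.5),(362,149)]]; d=p[1]-p[0];print(np.round(p,4),np.mean(p,0).round(4),np.linalg.norm(d),np.degrees(np.arctan2(d[1],d[0])))
p=[atz('wrist',q,.04) for q in [(301,157),(342.5,154)]]; d=p[1]-p[0];print(np.mean(p,0).round(4),np.linalg.norm(d),np.degrees(np.arctan2(d[1],d[0])))
p=[atz('wrist',q,.04) for q in [(287,136),(352,133),(353,172),(290,177)]];print(np.round(p,4).tolist(),np.mean(p,0))
cv2.imwrite('pics/w1c.png',cv2.resize(a[115:195,260:380],None,fx=6,fy=6,interpolation=2))
to([.44,.10,.30],53)
E
```

```text
[[ 0.4383 -0.203   0.014 ]
 [ 0.5202 -0.2694  0.014 ]] [ 0.4792 -0.2362  0.014 ] 0.10542297619137773 -39.03470406437742
[ 0.4801 -0.2357  0.04  ] 0.050974865427576635 -39.479015157038184
[[0.4663, -0.1897, 0.04], [0.5252, -0.241, 0.04], [0.494, -0.2776, 0.04], [0.4327, -0.228, 0.04]] [ 0.47954248 -0.23408185  0.04      ]
now 2.6 [ 0.48   -0.2326  0.2958] head 46.35 move [ 213.1 -258.6   -4.3] turn -6.65
```

View pics/w1c.png

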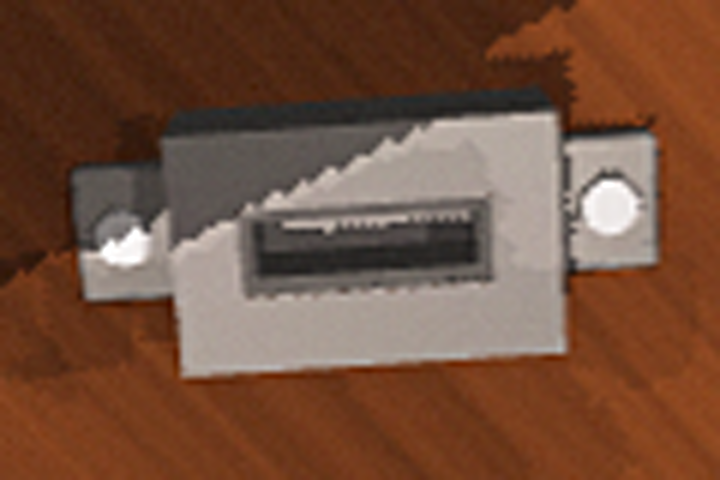

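```bash
python3 - <<'E'
from h import *
a=optics.get_image('wrist');
k=cv2.imread('pics/w1.png')
# shift of the support patch between pictures
T=k[120:190,265:375]; r=cv2.matchTemplate(np.ascontiguousarray(a[:,:,::-1]),T,cv2.TM_CCOEFF_NORMED); _,v,_,l=cv2.minMaxLoc(r); s=np.array(l)-[265,120];print(v,s)
for pts,z in [([(280.5,155),(361.7,149.7)],.014),([(287,137.5),(352.8,133.3),(354.5,173.7),(290.5,177.8)],.04),([(321.3,155.8)]*2,.04)]:
    p=np.array([atz('wrist',np.array(q)+s,z) for q in pts]); d=p[1]-p[0]; print(p.mean(0).round(4),np.degrees(np.arctan2(d[1],d[0])), np.linalg.norm(d))
to([.44,.10,.30],53)
E
```

```text
0.9270332455635071 [-1 -5]
[ 0.4821 -0.2308  0.014 ] -39.977745250718236 0.10507394674391367
[ 0.4824 -0.2308  0.04  ] -40.11747225729291 0.07885395615194211
[ 0.4826 -0.2307  0.04  ] 0.0 0.0
now 2.65 [ 0.4798 -0.2331  0.2958] head 46.29 move [ 213.3 -258.9   -4.4] turn -6.71
```

```bash
python3 -m inch '[325,-265,-35,-7,85, 325,-265,-35,-7,85, 325,-265,-35,-7,85, 325,-265,-35,-7,85, 325,-265,-35,-7,85, 325,-265,-35,-7,85, 325,-265,-35,-7,85, 325,-265,-35,-7,85]'; python3 - <<'E'
from h import *
to([.50,.18,.33],53)
E
```

```text
clock: 3.45
eef_pos: [0.5116, 0.1657, 0.3295]
eef_rot: [0.894, 0.448, 0.0, 0.0]
wrist_force: [1.2, -0.0, -0.3]
gripper_width: 0.0851
finger_force: 0.0
now 3.45 [0.5116 0.1657 0.3295] head 53.21 move [  4.5 -17.8  -0.5] turn 0.21
```

```bash
python3 -m inch '[30,-6,0,0,85, 30,-6,0,0,85, 30,-6,0,0,85, 30,-6,0,0,85]' >/dev/null; python3 - <<'E'
from h import *
to([.50,.18,.33],53)
a=optics.get_image('wrist');cv2.imwrite('pics/w2.png',a[:,:,::-1])
for n in ['stand','hook_root','hook_barb','link_center','link_window']:
   print(n,[(round(d['p'],2),np.round(np.array(d['location'])[::-1]*[640,400],1)) for d in nets.mark_of('wrist',n)][:4])
to([.50,.18,.33],53)
E
```

```text
now 3.85 [0.5245 0.191  0.3288] head 53.22 move [-23.5 -13.1  -1.2] turn 0.22
stand [(0.88, array([316., 168.])), (0.78, array([195.8, 218.7]))]
hook_root [(0.83, array([317.1, 198. ])), (0.62, array([152. , 262.3]))]
hook_barb [(0.71, array([139.9, 186. ])), (0.66, array([308. , 106.5]))]
link_center [(0.74, array([417.3, 118.8])), (0.56, array([312.9, 162. ]))]
link_window [(0.9, array([309.4, 163.9])), (0.87, array([423.2, 127.5]))]
now 4.15 [0.5242 0.1927 0.3293] head 53.35 move [-24.6 -11.9  -0.7] turn 0.35
```

View pics/w2.png

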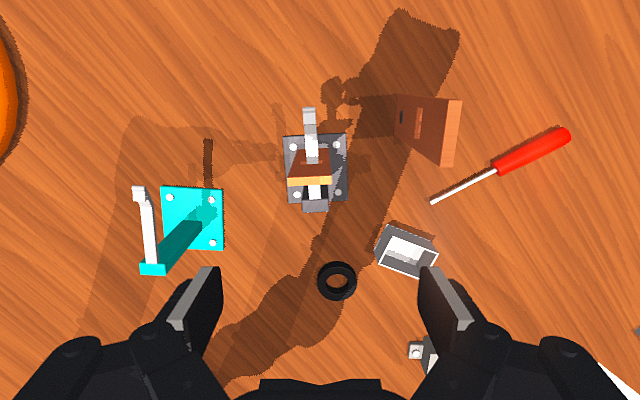

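```bash
python3 - <<'E'
from h import *
a=optics.get_image('wrist')[:,:,::-1].copy();np.save('w3.npy',a)
to([.50,.18,.33],53)
import pickle;pickle.dump(optics.calibration('wrist'),open('w3cal.pkl','wb'))
cv2.imwrite('pics/w3c.png',cv2.resize(a[95:220,260:370],None,fx=4.8,fy=4.8,interpolation=2))
E
```

```text
now 4.2 [0.5242 0.1929 0.3293] head 53.36 move [-24.8 -11.7  -0.7] turn 0.36
```

View pics/w3c.png

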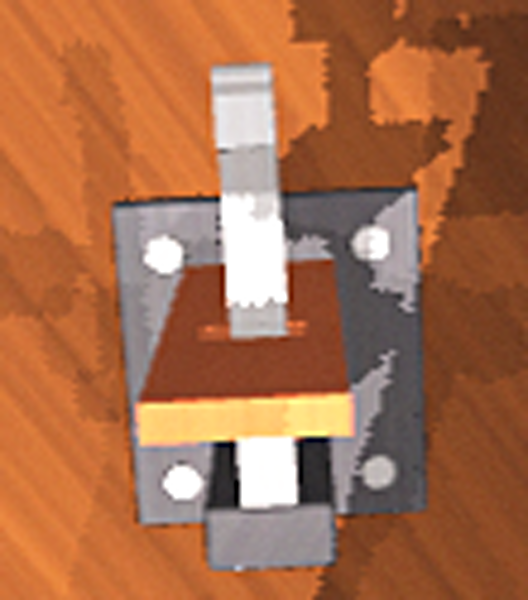

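```bash
cat > hk.py <<'E'
import numpy as np
def hook(b):  # planar pts for bend b(deg): knee, nose centre, tooth point, tip angle
    b=np.radians(b);u=lambda a:np.array([np.cos(a),np.sin(a)]);n=lambda a:np.array([-np.sin(a),np.cos(a)])
    k=np.array([42,0])+28*u(b);a=b+np.radians(28);nose=k+26*u(a);tooth=nose-11*u(a)+9*n(a)
    return dict(knee=k+3*n(b),nose=nose,tipend=nose+3*u((a+np.pi/2+.9)/2),tooth=tooth,out=nose+3*u(a))
E
python3 - <<'E'
from h import *
from hk import *
import pickle;cal=pickle.load(open('w3cal.pkl','rb'));optics.calibration=lambda c:cal
P=lambda x,y:(x/4.8+260,y/4.8+95)
c=np.array([atz('wrist',P(*q),.008) for q in [(115,203),(415,187),(425,510),(140,522)]])
ctr=c.mean(0);print('stand',ctr.round(4),[round(np.linalg.norm(c[i]-c[(i+1)%4]),4) for i in range(4)])
for i,j in [(3,0),(2,1)]: d=c[j]-c[i];print('dir',np.degrees(np.arctan2(d[1],d[0])))
for i,j in [(0,1),(3,2)]: d=c[j]-c[i];print('dir',np.degrees(np.arctan2(d[1],d[0]))+90)
l=np.array([atz('wrist',P(*q),.191) for q in [(137,403),(352,393),(352,436),(140,445)]]);print('linktop',l.mean(0).round(4),np.linalg.norm(l[0]-l[1]));d=l[1]-l[0];print(np.degrees(np.arctan2(d[1],d[0]))+90)
r=np.array([atz('wrist',P(*q),.137) for q in [(207,510),(337,505)]]);print('postface',r.mean(0).round(4),np.linalg.norm(r[0]-r[1]))
for psi in [54]:
  ex=np.array([np.cos(np.radians(psi)),np.sin(np.radians(psi)),0])
  for b in [-8,-4,0,4,8]:
    h=hook(b);print(b,{k:((proj('wrist',ctr*[1,1,0]+ex*v[0]/1e3+[0,0,.137+v[1]/1e3])-[260,95])*4.8).round(0).tolist() for k,v in h.items()})
E
```

```text
stand [0.4992 0.1661 0.008 ] [np.float64(0.0871), np.float64(0.099), np.float64(0.0882), np.float64(0.0983)]
dir 55.93358118997175
dir 56.590585064858864
dir 56.38898260232773
dir 55.89938295569307
linktop [0.5161 0.1956 0.191 ] 0.0402965298539712
56.10559447922112
postface [0.4982 0.164  0.137 ] 0.02940901975422137
-8 {'knee': [265.0, 184.0], 'nose': [263.0, 69.0], 'tipend': [263.0, 68.0], 'tooth': [264.0, 139.0], 'out': [263.0, 55.0]}
-4 {'knee': [265.0, 185.0], 'nose': [263.0, 73.0], 'tipend': [263.0, 72.0], 'tooth': [264.0, 144.0], 'out': [263.0, 59.0]}
0 {'knee': [265.0, 187.0], 'nose': [263.0, 78.0], 'tipend': [262.0, 78.0], 'tooth': [264.0, 150.0], 'out': [262.0, 65.0]}
4 {'knee': [265.0, 190.0], 'nose': [262.0, 84.0], 'tipend': [262.0, 85.0], 'tooth': [263.0, 158.0], 'out': [262.0, 72.0]}
8 {'knee': [265.0, 193.0], 'nose': [262.0, 92.0], 'tipend': [262.0, 93.0], 'tooth': [263.0, 166.0], 'out': [262.0, 80.0]}
```

```bash
python3 - <<'E'
from h import *
to([.516,.196,.187],56.2)
E
```

```text
now 4.2 [0.5242 0.1929 0.3293] head 53.36 move [ -2.4  -8.5 142.3] turn -2.84
```

```bash
python3 -m inch '[-2.5,-8.5,40,-2.8,60, -2.5,-8.5,80,-2.8,60, -2.5,-8.5,110,-2.8,60, -2.5,-8.5,130,-2.8,60, -2.5,-8.5,142,-2.8,60, -2.5,-8.5,142,-2.8,60, -2.5,-8.5,142,-2.8,60]' 20; python3 - <<'E'
from h import *
to([.516,.196,.187],56.2)
E
```

```text
clock: 4.9
eef_pos: [0.5164, 0.1969, 0.188]
eef_rot: [0.882, 0.471, 0.001, 0.0]
wrist_force: [0.3, 0.6, 0.8]
gripper_width: 0.0594
finger_force: 0.0
now 4.9 [0.5164 0.1969 0.188 ] head 56.21 move [-1.   0.2  1. ] turn 0.01
```

Close gently.

```bash
python3 -m inch '[-1,0,0,0,48, -1,0,0,0,44, -1,0,0,0,41, -1,0,0,0,39, -1,0,0,0,36, -1,0,0,0,36, -1,0,0,0,36]' 20; python3 - <<'E'
from h import *
to([.516,.196,.187],56.2); s=status.state();print(s['wrist_force'],s['wrist_torque'])
a=optics.get_image('wrist')[:,:,::-1];cv2.imwrite('pics/w4.png',a)
E
```

```text
clock: 5.6
eef_pos: [0.5153, 0.1957, 0.1871]
eef_rot: [0.882, 0.471, -0.0, -0.0]
wrist_force: [0.1, 0.0, 0.2]
gripper_width: 0.036
finger_force: 0.0
now 5.6 [0.5153 0.1957 0.1871] head 56.22 move [0.6 0.5 0.1] turn 0.02
[0.08922696 0.02821493 0.21816232] [ 0.00683197  0.03640328 -0.0346232 ]
```

View pics/w4.png

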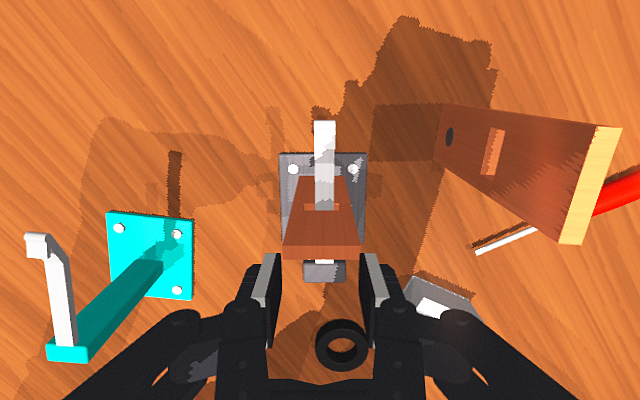

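```bash
python3 - <<'E'
from h import *
s=status.state();R=Ro.from_quat(s['eef_rot']).as_matrix();p=np.array(s['eef_pos'])
for x in [-11,0,11]:
  for z in [-8,0,6,11]: print(x,z,[proj('wrist',p+R@np.array([x,y,z])/1e3).round(0).tolist() for y in (-18,18)])
ex=R[:,0];c=np.array([.5161,.1956,.191])
for dx in [-.004,.004]: print('linktop',[proj('wrist',c+ex*dx+R[:,1]*y).round(0).tolist() for y in (-.02,.02)])
# link top corners seen (283,247)(363,247) outer edge z=?, 40mm apart
for z in [.18,.185,.191,.195]:
  l=[atz('wrist',q,z) for q in [(283,253),(362.5,253)]];print(z,np.linalg.norm(l[0]-l[1]),R.T@(np.mean(l,0)-p)*1e3)
E
```

```text
-11 -8 [[285.0, 277.0], [356.0, 277.0]]
-11 0 [[286.0, 269.0], [354.0, 269.0]]
-11 6 [[287.0, 264.0], [353.0, 264.0]]
-11 11 [[288.0, 259.0], [353.0, 259.0]]
0 -8 [[284.0, 258.0], [357.0, 258.0]]
0 0 [[286.0, 251.0], [355.0, 251.0]]
0 6 [[287.0, 245.0], [354.0, 245.0]]
0 11 [[288.0, 241.0], [353.0, 241.0]]
11 -8 [[283.0, 238.0], [358.0, 238.0]]
11 0 [[285.0, 231.0], [356.0, 231.0]]
11 6 [[286.0, 226.0], [355.0, 226.0]]
11 11 [[287.0, 223.0], [354.0, 223.0]]
linktop [[283.0, 261.0], [361.0, 261.0]]
linktop [[282.0, 246.0], [362.0, 246.0]]
0.18 0.043144254753032386 [-5.0733875   1.2664      7.08696576]
0.185 0.04185538189528716 [-2.46071093  1.21660798  2.08676016]
0.191 0.04030873446599285 [ 0.67450095  1.15685756 -3.91348656]
0.195 0.039277636179796765 [ 2.7646422   1.11702395 -7.91365103]
```

```bash
python3 -m inch '[0.5,1,0,0,55, 0.5,1,0,0,55, 0.5,1,6,0,55, 0.5,1,12,0,55, 0.5,1,12,0,46, 0.5,1,12,0,40, 0.5,1,12,0,36, 0.5,1,12,0,36]' 20; python3 - <<'E'
from h import *
a=optics.get_image('wrist')[:,:,::-1];cv2.imwrite('pics/w5.png',cv2.resize(a[180:380,200:440],None,fx=3,fy=3)); s=status.state();print(s['gripper_width'],s['finger_force'],s['wrist_force'],s['eef_pos'])
E
```

```text
clock: 6.45
eef_pos: [0.5165, 0.1957, 0.1753]
eef_rot: [0.882, 0.471, 0.0, 0.0]
wrist_force: [-0.3, 0.6, -0.1]
gripper_width: 0.0358
finger_force: 0.0
0.036111387950363116 0.0 [ 0.56482175 -1.35236294  0.29354023] [0.51651773 0.1956728  0.17530959]
```

View pics/w5.png

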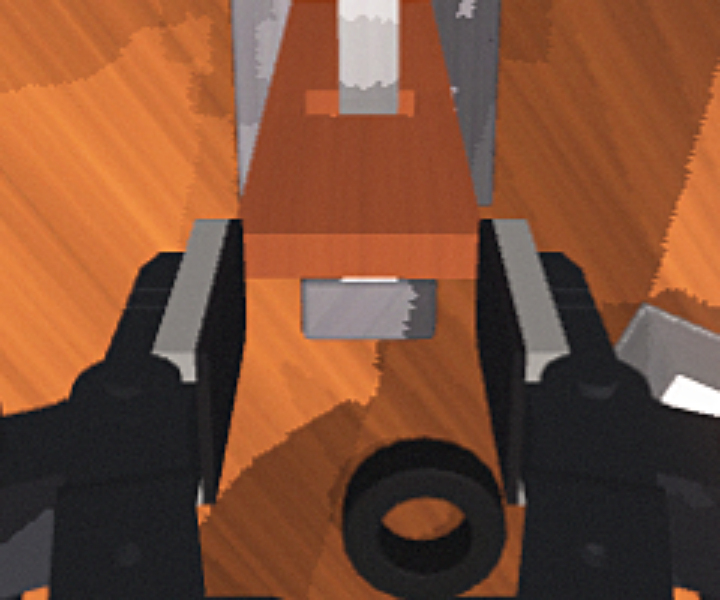

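```bash
python3 - <<'E'
from h import *
print(env.tip_extent)
a=optics.get_image('wrist')[:,:,::-1].copy();cv2.imwrite('pics/w6.png',a)
for f in ['pics/w4.png','pics/w6.png']:
    a=cv2.imread(f)
    print(f)
    for r in (230,240,246,250,254,258,262,266,270,274,278,285,292,300):
        L=a[r,255:300].astype(int).tolist(); Rr=a[r,345:385].astype(int)
        s=lambda row:''.join('#' if sum(p)<110 else ('c' if p[2]>1.6*p[0]+20 else 'g') for p in row)
        print(r,s(L),s(Rr))
to([0,0,0]); s=status.state()
c=np.array([.5161,.1956,.191]);ex=np.array([.556,.831,0]);ey=np.array([.831,-.556,0])
print([proj('wrist',c+ex*dx+ey*y).round(0).tolist() for dx in(-.004,.004) for y in (-.02,.02)])
E
```

```text
0.011
pics/w4.png
230 cccccccccccccccccccccccccccggggcccccccccccccc ccccccccccccggggggggcccccccccccccccccccc
240 cccccccccccccccccccccccccccggcccccccccccccccc cccccccccccccccggggccccccccccccccccccccc
246 ccccccccccccccccccccccccccccccccccccccccccccc cccccccccccccccccccccccccccccccccccccccc
250 ccccccccccccccccccccccccccccccccccccccccccccc cccccccccccccccccccccccccccccccccccccccc
254 cccccccccggggggggggggg###cccccccccccccccccccc ccccccccccccccc####ggggggggggggccccccccc
258 ccccccccggggggggggggg#####ccccccccccccccccccc ccccccccccccccc#####gggggggggggggccccccc
262 cccccccggggggggggggg######ccccccccccccccccccc gcccccccccccccg######gggggggggggggcccccc
266 #####gggggggggggggg#######ccccccccccccccccccc gcccccccccccccc#######gggggggggggggg####
270 ####gggggggggggggg########ccccccccccccccccccc gccccccccccccc#########gggggggggggggg###
274 ###gggggggggggggg##########cccccccccccccccccc gccccccccccccc##########gggggggggggggg##
278 #gggggggggggggg############cccccccccccccccccc gccccccccccccc###########ggggggggggggggg
285 gggggggggggggg#############cccccccccccccccccc cccccccccccccc#############gggg
[... 923 characters left out ...]
gggg####
270 ####gggggggggggggg########ccccccccccccccccccc ccccccccccccccg########gggggggggggggg###
274 ###gggggggggggggg##########cccccccccccccccccc gccccccccccccc##########gggggggggggggg##
278 #gggggggggggggg############cccccccccccccccccc cccccccccccccc###########ggggggggggggggg
285 gggggggggggggg#############cccccccccccccccccc cccccccccccccc#############ggggggggggggg
292 gggggggggggg###############cccccccccccccccccc cccccccccccccc###############ggggggggggg
300 #gggggggggg##g###########cccccccccccccccccccc ccccccccccccccc############g##gggggggggg
now 6.55 [0.5165 0.1957 0.1753] head 56.22 move [-449.9 -320.6  175.1] turn None
[[278.0, 274.0], [362.0, 274.0], [277.0, 259.0], [362.0, 259.0]]
```

```bash
python3 -m inch '[0,0,0,0,55, 0,0,0,0,55, 0,0,6,0,55, 0,0,12,0,55, 0,0,18,0,55, 0,0,18,0,46, 0,0,18,0,40, 0,0,18,0,36]' 20;  python3 -m inch '[0,0,0,0,36, 0,0,0,0,36]'; python3 - <<'E'
from h import *
a=optics.get_image('wrist')[:,:,::-1].copy();cv2.imwrite('pics/w7.png',a)
for r in range(240,310,6):
        L=a[r,255:300].astype(int).tolist(); Rr=a[r,345:385].astype(int)
        s=lambda row:''.join('#' if sum(p)<110 else ('c' if p[2]>1.6*p[0]+20 else 'g') for p in row)
        print(r,s(L),s(Rr))
s=status.state();print(s['wrist_force'],s['wrist_torque'])
E
```

```text
clock: 7.35
eef_pos: [0.5162, 0.1956, 0.157]
eef_rot: [0.882, 0.471, -0.0, -0.0]
wrist_force: [-0.3, 0.7, -2.2]
gripper_width: 0.0391
finger_force: 21.1
clock: 7.55
eef_pos: [0.5162, 0.1955, 0.157]
eef_rot: [0.882, 0.471, -0.0, -0.0]
wrist_force: [-0.1, -0.2, -2.8]
gripper_width: 0.0391
finger_force: 21.0
240 ccccccccccccccccccccccggggggccccccccccccccccc cccccccccccccgggggggggcccccccccccccccccc
246 cccccccccccccccccccccccgggccccccccccccccccccc cccccccccccccccgggggggcccccccccccccccccc
252 cccccccccccccccccccccccggcccccccccccccccccccc ccccccccccccccccggggggcccccccccccccccccc
258 ccccggggggggggggg#####ccccccccccccccccccccccc ccccccccccccccccccc#####ggggggggggggcccc
264 ggggggggggggggg#######ccccccccccccccccccccccc ccccccccccccccccccc#######gggggggggggggg
270 gggggggggggggg#######cccccccccccccccccccccccc ccccccccccccccccccccg######ggggggggggggg
276 gggggggggggg#######cccccccccccccccccccccccccc cccccccccccccccccccccg#######ggggggggggg
282 gggggggggg#########cccccccccccccccccccccccccc cccccccccccccccccccccc#########ggggggggg
288 ggggggggg##########cccccccccccccccccccccccccc cccccccccccccccccccccc##########gggggggg
294 ggggggg############gccgcccccccccccccccccccccg gggcccccccccccccccgcg#############gggggg
300 gggggg##g#############ccccccccccccccccccccccg gggcccccccccccccccc#############g##ggggg
306 ggggggg#g############cccccccccccccccccccccccg gggccccccccccccccccc############g#gggggg
[-0.0308397   0.57321462 -2.6566926 ] [7.32788917e-02 6.31474125e-02 7.13038941e-05]
```

```bash
python3 -m inch '[0,0,-2,0,36, 0,0,-4,0,36, 0,0,-4,0,36, 0,0,-4,0,36]'; python3 -m inch '[-8,0,0,0,36, -16,0,0,0,36, -22,0,0,0,36, -22,0,0,0,36, -22,0,0,0,36]'
```

```text
clock: 8.0
eef_pos: [0.5165, 0.1955, 0.1612]
eef_rot: [0.882, 0.471, 0.0, 0.0]
wrist_force: [0.6, -0.3, -3.2]
gripper_width: 0.0394
finger_force: 20.9
clock: 8.5
eef_pos: [0.5043, 0.1771, 0.1613]
eef_rot: [0.882, 0.471, 0.0, 0.0]
wrist_force: [0.3, 0.5, -3.1]
gripper_width: 0.0394
finger_force: 20.9
```

```bash
python3 -m inch '[-2,0,0,0,36, -4,0,0,0,36, -4,0,0,0,36]' | grep -E 'pos|force'; python3 -m inch '[-2,0,0,0,36, -4,0,0,0,36, -4,0,0,0,36]'| grep -E 'pos|force'; python3 -m inch '[-2,0,0,0,36, -2,0,0,0,36]'| grep -E 'pos|force'
```

```text
eef_pos: [0.5018, 0.1738, 0.1611]
wrist_force: [0.4, -1.0, -4.2]
finger_force: 20.9
eef_pos: [0.4996, 0.1703, 0.1611]
wrist_force: [0.6, -0.8, -3.8]
finger_force: 20.9
eef_pos: [0.4988, 0.1692, 0.1613]
wrist_force: [0.3, 2.0, -5.3]
finger_force: 20.8
```

```bash
for i in 1; do python3 -m inch '[-2,0,0,0,36, -2,0,0,0,36]'| grep -E 'pos|force'; python3 -m inch '[-2,0,0.3,0,36, -2,0,0.3,0,36]'| grep -E 'pos|force';done
```

```text
eef_pos: [0.4979, 0.1679, 0.1614]
wrist_force: [2.0, 2.5, -4.8]
finger_force: 20.8
eef_pos: [0.4967, 0.166, 0.1612]
wrist_force: [2.0, 2.7, -2.7]
finger_force: 21.0
```

```bash
python3 -m inch '[-2,0,0.3,0,36, -2,0,0.3,0,36]'| grep -E 'pos|force'; python3 -m inch '[-2,0,0.7,0,36, -2,0,0.7,0,36]'| grep -E 'pos|force'; python3 -m inch '[-2,0,0.7,0,36, -2,0,0.7,0,36]'| grep -E 'pos|force'
```

```text
eef_pos: [0.4955, 0.164, 0.1608]
wrist_force: [1.1, 2.8, -1.8]
finger_force: 21.0
eef_pos: [0.4943, 0.1622, 0.16]
wrist_force: [1.4, 4.1, -1.1]
finger_force: 21.0
eef_pos: [0.493, 0.1604, 0.1591]
wrist_force: [2.4, 3.7, -0.9]
finger_force: 21.1
```

```bash
python3 -m inch '[-2,0,0,0,36, -2,0,0,0,36]'| grep -E 'pos|force'; python3 -m inch '[-2,0,0.5,0,36, -2,0,0.5,0,36]'| grep -E 'pos|force'; python3 - <<'E'
from h import *
a=optics.get_image('wrist')[:,:,::-1];cv2.imwrite('pics/w8.png',cv2.resize(a[80:330,220:420],None,fx=2.4,fy=2.4)); s=status.state();print(s['wrist_force'],s['wrist_torque'])
E
```

```text
eef_pos: [0.4918, 0.1587, 0.159]
wrist_force: [1.8, 3.3, -2.1]
finger_force: 20.9
eef_pos: [0.4908, 0.1571, 0.1586]
wrist_force: [2.5, 3.2, -1.9]
finger_force: 21.0
[ 2.96545112  2.76264348 -1.6721946 ] [ 0.6382724  -0.57825028  0.03534484]
```

View pics/w8.png

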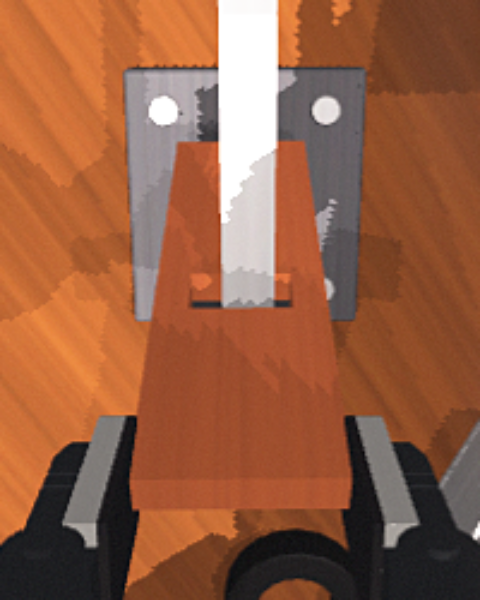

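```bash
cat > tilt.py <<'E'
from h import *
from scipy.optimize import least_squares
def fit(top,bot,win):  # full-pixel front-face: ((xl,row),(xr,row)) for top edge, bottom edge, window upper edge
    s=status.state();R=Ro.from_quat(s['eef_rot']).as_matrix();p=np.array(s['eef_pos'])
    k=optics.calibration('wrist');optics.calibration=lambda c:k
    obs=np.array([*top,*bot,*win])
    def f(v):
        x,y,z,th=v; th=np.radians(th); T=np.array([x,y,z]);dn=np.array([np.sin(th),0,np.cos(th)])  # tool z down; bottom outward
        o=[]
        for d,w in ((0,20),(140,20),(51,12)):
            for sg in (-1,1): o.append(proj('wrist',p+R@(T+dn*d+np.array([0,sg*w,0]))/1e3))
        return (np.array(o)-obs).ravel()
    r=least_squares(f,[0,0,-20,15]);print('front top edge in tool mm, tilt',r.x.round(2),'rms',np.sqrt(np.mean(r.fun**2)).round(2));print(p.round(4));return r.x
E
python3 - <<'E'
from tilt import *
g=lambda x,y:(x/2.4+220,y/2.4+80)
fit((g(131,480),g(351,480)),(g(177,142),g(304,142)),(g(190,307),g(292,307)))
E
```

```text
front top edge in tool mm, tilt [  1.56  -0.07 -30.18  16.68] rms 0.48
[0.4908 0.1572 0.1587]
```

```bash
python3 -m inch '[-2,0,0.5,0,36, -2,0,0.5,0,36]'| grep -E 'pos|wrist_f'; python3 -m inch '[-2,0,1,0,36, -2,0,1,0,36]'| grep -E 'pos|wrist_f'; python3 -m inch '[-2,0,1,0,36, -2,0,1,0,36]'| grep -E 'pos|wrist_f'
```

```text
eef_pos: [0.4897, 0.1555, 0.1582]
wrist_force: [2.1, 2.6, -0.9]
eef_pos: [0.4885, 0.1539, 0.1571]
wrist_force: [3.0, 3.4, -0.1]
eef_pos: [0.4874, 0.1521, 0.1561]
wrist_force: [2.8, 3.6, -1.0]
```

```bash
python3 -m inch '[-2,0,1,0,36, -2,0,1,0,36]'| grep -E 'pos|wrist_f'; python3 -m inch '[-2,0,1,0,36, -2,0,1,0,36, -2,0,1,0,36]'| grep -E 'pos|wrist_f'; cat >> tilt.py <<'E'
def look(f):
    import pickle
    a=optics.get_image('wrist')[:,:,::-1].copy();cv2.imwrite(f,a);h=cv2.cvtColor(a,cv2.COLOR_BGR2HSV)
    return a
E
python3 - <<'E'
from tilt import *
a=look('pics/w9.png')
for r in range(120,300,6):
    s=lambda row:''.join('#' if sum(p)<110 else ('c' if p[2]>1.6*p[0]+20 else 'g') for p in row.astype(int))
    print(r,s(a[r,260:380]))
E
```

```text
eef_pos: [0.4862, 0.1504, 0.155]
wrist_force: [2.1, 3.9, 0.2]
eef_pos: [0.4852, 0.1489, 0.1541]
wrist_force: [2.3, 3.0, 1.1]
120 cccccccccccggggggggggggggggggggccccccccccccccccccccgggggggggggggggggggggggggcccccccccccccccggggggggggggggggggggggccccccc
126 ccccccccccccgggggggggggggggggccccccccccccccccccccccgggggggggggggggggggggggggcccccccccccccccggggggggggggggggggggggccccccc
132 ccccccccccccgggggggggggggggggccccccccccccccccccccccgggggggggggggggggggggggggccccccccccccccccgggggggggggggggggggggccccccc
138 ccccccccccccggggggggggggggggcccccccccccccccccccccccgggggggggggggggggggggggggcccccccccccccccccgggggggggggggggggggcccccccc
144 ccccccccccccgggggggggggggggccccccccccccccccccccccccgggggggggggggggggggggggggcccccccccccccccccgggggggggggggggggggcccccccc
150 cccccccccccccggggggggggggggccccccccccccccccccccccccgggggggggggggggggggggggggccccccccccccccccccggggggggggggggggggcccccccc
156 cccccccccccccgggggggggggggccccccccccccccccccccccccccgggggggggggggggggggggggcccccccccccccccccccggggggggggggggggggcccccccc
162 cccccccccccccggggggggggggcccccccccccccccccccccccccccgggggggggggggggggggggggccccccccccccccccccccg
[... 2074 characters left out ...]
ccccccccccccccccccccccccccccccccccccccccccccccccccccccccccccc#####ggggggggg
270 ggggggggg######ccccccccccccccccccccccccccccccccccccccccccccccccccccccccccccccccccccccccccccccccccccccccccc######gggggggg
276 ggggggg#######ccccccccccccccccccccccccccccccccccccccccccccccccccccccccccccccccccccccccccccccccccccccccccccc#######gggggg
282 ggggg#########ccccccccccccccccccccccccccccccccccccccccccccccccccccccccccccccccccccccccccccccccccccccccccccc#########gggg
288 ggg############ccccccccccccccccccccccccccccccccccccccccccccccccccccccccccccccccccccccccccccccccccccccccccc###########ggg
294 gg################ccccccccccccccccccccccccccccccccccccccccccccccccccccccccccccccccccccccccccccccccccccc################g
```

```bash
python3 -m inch '[0,0,-1.5,0,36, 0,0,-1.5,0,36]'| grep -E 'pos|wrist_f'; cat > tilt2.py <<'E'
from h import *
from scipy.optimize import least_squares
def fit2(top,win,mid,p=None):
    s=status.state();R=Ro.from_quat(s['eef_rot']).as_matrix();p=np.array(s['eef_pos']) if p is None else p
    k=optics.calibration('wrist');optics.calibration=lambda c:k
    obs=np.array([*top,*win,*mid])
    def f(v):
        x,y,z,th,dd=v; th=np.radians(th);T=np.array([x,y,z]);dn=np.array([np.sin(th),0,np.cos(th)])
        return (np.array([proj('wrist',p+R@(T+dn*d+np.array([0,sg*w,0]))/1e3) for d,w in ((0,20),(51,12),(dd,20)) for sg in (-1,1)])-obs).ravel()
    r=least_squares(f,[0,0,-25,20,110]);print('fronttop tool mm, tilt',r.x.round(2),'rms',np.sqrt(np.mean(r.fun**2)).round(2),p)
E
python3 - <<'E'
from tilt2 import *
a=optics.get_image('wrist')[:,:,::-1].copy();cv2.imwrite('pics/w10.png',a)
s=lambda row:''.join('#' if sum(p)<110 else ('c' if p[2]>1.6*p[0]+20 else 'g') for p in row.astype(int))
for r in (130,170,190,192,194,196,198): print(r,s(a[r,275:375]))
for c in (290,320,350): print(c,a[270:300,c].sum(1).tolist(), a[40:120:2,c if c!=320 else 300].astype(int).sum(1).tolist())
E
```

```text
eef_pos: [0.4849, 0.1489, 0.1553]
wrist_force: [3.0, 4.1, -2.5]
130 ggggggggggggggcccccccccccccccccccccccgggggggggggggggggggggggggcccccccccccccccgggggggggggggggggggggcc
170 ggggggggggcccccccccccccccccccccccccccggggggggggggggggggggggggccccccccccccccccccccgggggggggggggggcccc
190 ggggggggccccccccccccccccgggggggggggggggggggggggggggggggggggggggggggccccccccccccccccggggggggggggccccc
192 gggggggcccccccccccccccccggggggggggggggggggggggggggggggggggggg#gggggccccccccccccccccggggggggggggccccc
194 gggggggcccccccccccccccccgggggggggggggggggggggggggggccccccccccccccccccccccccccccccccggggggggggggccccc
196 gggggggcccccccccccccccccccccccccccccccccccccccccccccccccccccccccccccccccccccccccccccgggggggggggccccc
198 gggggggcccccccccccccccccccccccccccccccccccccccccccccccccccccccccccccccccccccccccccccgggggggggggccccc
290 [294, 291, 300, 287, 296, 290, 299, 298, 299, 299, 291, 292, 285, 285, 289, 286, 295, 296, 297, 287, 358, 353, 344, 341, 367, 358, 366, 362, 365, 343] [375, 378, 382, 390, 395, 395, 413, 400, 396, 394, 373, 378, 399, 409, 408, 392, 405, 402, 414, 416, 401, 411, 403, 402, 411, 422, 389, 384, 262, 495, 533, 532, 468, 473, 450, 765, 765, 765, 765, 759]
320 [291, 291, 295, 286, 296, 296, 287, 292, 291, 294, 285, 295, 290, 292, 295, 292, 298, 291, 292, 277, 201, 207, 211, 212, 220, 216, 220, 230, 229, 192] [400, 398, 392, 388, 385, 366, 364, 378, 367, 369, 387, 385, 397, 402, 412, 396, 397, 383, 378, 390, 410, 409, 409, 405, 405, 403, 423, 435, 175, 481, 501, 427, 442, 397, 417, 396, 384, 392, 382, 387]
350 [283, 298, 296, 304, 295, 284, 291, 288, 297, 293, 282, 294, 301, 292, 292, 288, 286, 292, 298, 266, 229, 224, 221, 230, 254, 86, 41, 48, 73, 66] [255, 248, 260, 265, 260, 265, 280, 272, 270, 274, 261, 262, 270, 266, 265, 260, 257, 271, 275, 261, 265, 269, 274, 261, 263, 267, 269, 264, 181, 278, 293, 297, 291, 291, 293, 278, 224, 254, 205, 306]
```

```bash
cat > tilt2.py <<'E'
from h import *
from scipy.optimize import least_squares
def fit2(back,win,m1,m2):
    s=status.state();R=Ro.from_quat(s['eef_rot']).as_matrix();p=np.array(s['eef_pos'])
    k=optics.calibration('wrist');optics.calibration=lambda c:k
    obs=np.array([*win,*m1,*m2])
    def f(v):
        x,y,z,th,d1,d2=v; th=np.radians(th);T=np.array([x,y,z]);dn=np.array([np.sin(th),0,np.cos(th)]);eo=np.array([np.cos(th),0,-np.sin(th)])
        P=lambda d,w,b=0:proj('wrist',p+R@(T+dn*d-eo*b+np.array([0,w,0]))/1e3)
        q=(np.array([P(d,sg*w) for d,w in ((51,12),(d1,20),(d2,20)) for sg in (-1,1)])-obs).ravel()
        return np.r_[q,P(0,0,8)[1]-back]
    r=least_squares(f,[0,0,-25,20,80,110]);th=np.radians(r.x[3])
    w=np.array([r.x[0],r.x[2]])+58*np.array([np.sin(th),np.cos(th)])-4*np.array([np.cos(th),-np.sin(th)])
    wp=p+R@np.array([w[0],r.x[1],w[1]])/1e3
    hx=(wp-[.4984,.1650,0])@np.array([.556,.831,0])*1e3
    print('fronttop tool mm, tilt',r.x.round(2),'rms',np.sqrt(np.mean(r.fun**2)).round(2),'window hookx',hx.round(1),'z',wp[2].round(4))
E
python3 - <<'E'
from tilt2 import *
fit2(290,((299,193.5),(341.5,193.5)),((285,170),(355,170)),((289,130),(350,130)))
E
```

```text
fronttop tool mm, tilt [ -3.3   -0.24 -24.56  33.87  68.56 102.86] rms 0.61 window hookx 4.8 z 0.1295
```

```bash
python3 -m inch '[3,0,0,0,36, 6,0,0,0,36, 6,0,0,0,36]'| grep -E 'pos|wrist_f'; python3 -m inch '[4,0,0,0,36, 8,0,0,0,36, 8,0,0,0,36]'| grep -E 'pos|wrist_f'; python3 - <<'E'
from tilt2 import *
from bench import status
s=status.state();print(s['wrist_force'],s['wrist_torque'])
a=optics.get_image('wrist')[:,:,::-1].copy();cv2.imwrite('pics/w11.png',a)
s=lambda row:''.join('#' if sum(p)<110 else ('c' if p[2]>1.6*p[0]+20 else 'g') for p in row.astype(int))
for r in (130,170,188,190,192,194,196,198): print(r,s(a[r,275:375]))
print(a[275:300,320].sum(1).tolist())
E
```

```text
eef_pos: [0.4876, 0.1532, 0.1548]
wrist_force: [-0.2, 0.5, -3.8]
eef_pos: [0.4933, 0.161, 0.156]
wrist_force: [-2.1, -2.1, 2.7]
[-2.117686   -2.14737028  2.68604982] [-0.56416685  0.53742742  0.01761314]
130 gggggggggggggggggggggggggggggggggggggggggggggggggggggggggggggggggggggggggggggggggggggggggggggggggccc
170 gggggggggggggggccccccccccccccccccccccgggggggggggggggggggggggccccccccccccccccggggggggggggggggggggcccc
188 ggggggggggggcccccccccccccccccccccccccgggggggggggggggggggggggcccccccccccccccccccggggggggggggggggccccc
190 ggggggggggggcccccccccccccccccccccccccgggggggggggggggggggggggcccccccccccccccccccggggggggggggggggccccc
192 gggggggggggccccccccccccccccccccccccccgggggggggggggggggggggggcccccccccccccccccccggggggggggggggggccccc
194 gggggggggggccccccccccccccccccccccccccgggggggggggggggggggggggccccccccccccccccccccgggggggggggggggccccc
196 gggggggggggccccccccccccccccccccccccccgggggggggggggggggggggggccccccccccccccccccccgggggggggggggggccccc
198 ggggggggggcccccccccccccccccccccccccccgggggggggggggggggggggggccccccccccccccccccccggggggggggggggcccccc
[286, 278, 281, 285, 319, 307, 309, 312, 303, 307, 305, 310, 309, 311, 311, 312, 297, 230, 238, 236, 244, 325, 242, 234, 227]
```

```bash
python3 -m inch '[0,0,-2,0,36, 0,0,-2,0,36]'| grep -E 'pos|wrist_f';python3 -m inch '[0,0,-1.5,0,36, 0,0,-1.5,0,36]'| grep -E 'pos|wrist_f'; python3 - <<'E'
from tilt2 import *
a=optics.get_image('wrist')[:,:,::-1].copy();cv2.imwrite('pics/w12.png',a)
s=lambda row:''.join('#' if sum(p)<110 else ('c' if p[2]>1.6*p[0]+20 else 'g') for p in row.astype(int))
for r in (150,170,190,200,202,204,206,208,210,212,214,216): print(r,s(a[r,275:375]))
print(a[265:300,320].sum(1).tolist())
E
```

```text
eef_pos: [0.4932, 0.1609, 0.1576]
wrist_force: [-0.3, -1.1, -3.6]
eef_pos: [0.4931, 0.1607, 0.1592]
wrist_force: [0.3, 0.1, -3.9]
150 gggggggggggggggggccccccccccccccccccccgggggggggggggggggggggggcccccccccccccgggggggggggggggggggggggcccc
170 ggggggggggggggcccccccccccccccccccccccgggggggggggggggggggggggccccccccccccccccgggggggggggggggggggccccc
190 gggggggggggccccccccccccccccccccccccccgggggggggggggggggggggggcccccccccccccccccccgggggggggggggggcccccc
200 cgggggggggccccccccccccccccccccccccccccggggggggggggggggggggggcccccccccccccccccccccgggggggggggggcccccc
202 cggggggggcccccccccccccccccccccccccccccggggggggggggggggggggggcccccccccccccccccccccgggggggggggggcccccc
204 cggggggggcccccccccccccccccccccccccccccggggggggggggggggggggggcccccccccccccccccccccgggggggggggggcccccc
206 cggggggggccccccccccccccccggggggggggg#ggggggggggggggggggggggg#gggggccccccccccccccccggggggggggggcccccc
208 cggggggggcccccccccccccccccccccccccccccccccccccccccccccccccccccccccccccccccccccccccggggggggggggcccccc
210 cgggggggccccccccccccccccccccccccccccccccccccccccccccccccccccccccccccccccccccccccccgggggggggggccccccc
212 cgggggggcccccccccccccccccccccccccccccccccccccccccccccccccccccccccccccccccccccccccccggggggggggccccccc
214 cgggggggcccccccccccccccccccccccccccccccccccccccccccccccccccccccccccccccccccccccccccggggggggggccccccc
216 ccggggggcccccccccccccccccccccccccccccccccccccccccccccccccccccccccccccccccccccccccccggggggggggccccccc
[277, 276, 272, 270, 278, 281, 275, 279, 290, 280, 284, 274, 278, 265, 315, 301, 307, 303, 304, 322, 302, 311, 302, 302, 310, 317, 286, 237, 242, 240, 246, 229, 229, 207, 204]
```

```bash
python3 - <<'E'
from tilt2 import *
fit2(291.5,((299.5,207),(341,207)),((289,170),(350.5,170)),((292,150),(347.5,150)))
E
python3 -m inch '[0,0,-1,0,36, 0,0,-1,0,36]'| grep -E 'pos|wrist_f'
```

```text
fronttop tool mm, tilt [ -4.6   -0.23 -21.69  22.19  87.18 111.24] rms 0.28 window hookx 7.1 z 0.1256
eef_pos: [0.4931, 0.1607, 0.1602]
wrist_force: [-0.4, 0.3, -3.8]
```

```bash
python3 - <<'E'
from tilt import *
a=look('pics/w13.png')
g=a[125:160,298:310].astype(int).mean(1); print([tuple(x) for x in g.astype(int)])
print(a[262:300,320].astype(int).sum(1).tolist())
s=lambda row:''.join('#' if sum(p)<110 else ('c' if p[2]>1.6*p[0]+20 else 'g') for p in row.astype(int))
for r in (144,150,200,204,206,208,210,212): print(r,s(a[r,275:375]))
E
```

```text
[(np.int64(125), np.int64(121), np.int64(128)), (np.int64(132), np.int64(128), np.int64(136)), (np.int64(132), np.int64(128), np.int64(136)), (np.int64(116), np.int64(113), np.int64(121)), (np.int64(126), np.int64(123), np.int64(131)), (np.int64(134), np.int64(131), np.int64(138)), (np.int64(125), np.int64(121), np.int64(127)), (np.int64(111), np.int64(107), np.int64(112)), (np.int64(103), np.int64(100), np.int64(105)), (np.int64(107), np.int64(104), np.int64(109)), (np.int64(101), np.int64(98), np.int64(104)), (np.int64(90), np.int64(86), np.int64(91)), (np.int64(92), np.int64(89), np.int64(92)), (np.int64(101), np.int64(96), np.int64(97)), (np.int64(98), np.int64(101), np.int64(128)), (np.int64(42), np.int64(86), np.int64(187)), (np.int64(48), np.int64(87), np.int64(180)), (np.int64(50), np.int64(88), np.int64(178)), (np.int64(49), np.int64(86), np.int64(177)), (np.int64(51), np.int64(89), np.int64(180)), (np.int64(52), np.int64(90), np.int64(181)), (np.int64(51), np.int64(89), np.int64(179)), (np.int64(50), np.int64(88), np.int64(178)), (np.int64(50), np.int64(87), np.int64(177)),
[... 826 characters left out ...]
cccccccgggggggggggggggggggggggcccccccccccccgggggggggggggggggggggggcccc
200 cgggggggggccccccccccccccccccccccccccccgggggggggggggggggggggccccccccccccccccccccccgggggggggggggcccccc
204 cggggggggcccccccccccccccccccccccccccccgggggggggggggggggggggccccccccccccccccccccccgggggggggggggcccccc
206 cggggggggccccccccccccccccggggggggggg#gggggggggggggggggggggggggggggccccccccccccccccgggggggggggccccccc
208 cggggggggcccccccccccccccccccccccccccccggccccccccccccccccccccccccccccccccccccccccccgggggggggggccccccc
210 cgggggggccccccccccccccccccccccccccccccccccccccccccccccccccccccccccccccccccccccccccgggggggggggccccccc
212 cgggggggcccccccccccccccccccccccccccccccccccccccccccccccccccccccccccccccccccccccccccggggggggggccccccc
```

```bash
python3 -m inch '[-2,0,0,0,36, -4,0,0.3,0,36, -4,0,0.3,0,36]' 20| grep -E 'pos|wrist_f';python3 -m inch '[-2,0,0.5,0,36, -4,0,1.3,0,36, -4,0,1.3,0,36]'| grep -E 'pos|wrist_f'; python3 -m inch '[-2,0,0.8,0,36, -4,0,2,0,36, -4,0,2,0,36]'| grep -E 'pos|wrist_f'
```

```text
eef_pos: [0.4906, 0.157, 0.1598]
wrist_force: [-0.4, -0.5, -3.6]
eef_pos: [0.4893, 0.155, 0.1591]
wrist_force: [1.8, 3.6, -2.1]
eef_pos: [0.4867, 0.1508, 0.1568]
wrist_force: [1.3, 3.5, -0.6]
```

```bash
python3 -m inch '[-1.5,0,-0.3,0,36, -1.5,0,-0.3,0,36, -1.5,0,-0.3,0,36]'| grep -E 'pos|wrist_f'; python3 -m inch '[0,0,0,0,36, 0,0,0,0,36, 0,0,0,0,36]' 70 | grep -E 'pos|force|width';  python3 -m inch '[2,0,-0.5,0,36, 5,0,-1,0,36, 5,0,-1,0,36, 5,0,-1,0,36]'| grep -E 'pos|wrist_f'; python3 - <<'E'
from tilt import *
a=look('pics/w14.png');np.set_printoptions(linewidth=200)
s=lambda row:''.join('#' if sum(p)<110 else ('c' if p[2]>1.6*p[0]+20 else 'g') for p in row.astype(int))
for r in range(96,142,4): print(r,s(a[r,275:375]))
print(a[262:300,320].astype(int).sum(1).tolist())
for r in range(190,212,2): print(r,s(a[r,275:375]))
E
```

```text
eef_pos: [0.4857, 0.1495, 0.1568]
wrist_force: [3.3, 4.0, -3.4]
eef_pos: [0.4857, 0.1497, 0.1567]
wrist_force: [4.0, 4.6, -4.0]
gripper_width: 0.0376
finger_force: 70.5
eef_pos: [0.4874, 0.1527, 0.1572]
wrist_force: [-0.7, 0.9, -3.9]
96 cccccccccccccccccccccccccccccccccccccgggggggggggggggggggggggggcccccccccccccccccccccccccccccccccccccc
100 cccccccccccccccccccccccccccccccccccccgggggggggggggggggggggggggcccccccccccccccccccccccccccccccccccccc
104 gggggggggggggggggggggggggggggggggggggggggggggggggggggggggggggggggggggggggggggggggggggggggggggggggggc
108 gggggggggggggggggggggggggggggggggggggggggggggggggggggggggggggggggggggggggggggggggggggggggggggggggggc
112 gggggggggggggggggggggggggggggggggggggggggggggggggggggggggggggggggggggggggggggggggggggggggggggggggggc
116 gggggggggggggggggggggggggggggggggggg#gggggggggggggggggggggggggggggggggggggggggggggggggggggggggggggcc
120 gggggggggggggggggggccccccccccccccccccggggggggggggggggggggggggccccccccccccgggggggggggggggggggggggggcc
124 gggggggggggggggggccccccccccccccccccccgggggggggggggggggggggggggcccccccccccgggggggggggggggggggggggggcc
128 gggggggggggggggggcccccc
[... 1038 characters left out ...]
ggggggggggggggggggggggggggggggggggggccccccccccccccccgggggggggggggccccc
200 cgggggggcccccccccccccccccccccccccccccccccccccccccccccccccccccccccccccccccccccccccccggggggggggggccccc
202 cggggggccccccccccccccccccccccccccccccccccccccccccccccccccccccccccccccccccccccccccccggggggggggggccccc
204 cggggggccccccccccccccccccccccccccccccccccccccccccccccccccccccccccccccccccccccccccccgggggggggggcccccc
206 cggggggccccccccccccccccccccccccccccccccccccccccccccccccccccccccccccccccccccccccccccgggggggggggcccccc
208 ccggggcccccccccccccccccccccccccccccccccccccccccccccccccccccccccccccccccccccccccccccccggcgcgggccccccc
210 cccccccccccccccccccccccccccccccccccccccccccccccccccccccccccccccccccccccccccccccccccccccccccccccccccc
```

```bash
python3 - <<'E'
from tilt import *
fit(((274,279.5),(366,279.5)),((292.5,119),(348,119)),((298.5,199),(341,199)))
E
```

```text
front top edge in tool mm, tilt [  2.08  -0.25 -30.54  23.29] rms 0.63
[0.4875 0.1527 0.1573]
```

```bash
python3 -m inch '[4,0,0,0,36, 10,0,0,0,36, 16,0,0,0,36, 22,0,0,0,36, 22,0,0,0,36]'| grep -E 'pos|wrist_f'; for i in 1 2; do python3 -m inch '[0,0,0,0,36, 0,0,0,0,36]'| grep -E 'wrist_f'; done; python3 -m inch '[0,0,-0.7,0,36, 0,0,-0.7,0,36]'| grep -E 'pos|wrist_f';python3 -m inch '[0,0,-0.7,0,36, 0,0,-0.7,0,36]'| grep -E 'pos|wrist_f'
```

```text
eef_pos: [0.5011, 0.1733, 0.1579]
wrist_force: [-0.6, 0.6, -3.7]
wrist_force: [-0.3, -1.0, -4.6]
wrist_force: [0.2, -0.7, -4.6]
eef_pos: [0.5006, 0.1718, 0.1587]
wrist_force: [0.5, -0.3, -4.9]
eef_pos: [0.5006, 0.1719, 0.1594]
wrist_force: [-0.4, -0.1, -3.5]
```

```bash
for i in 1; do python3 -m inch '[0,0,-0.7,0,36, 0,0,-0.7,0,36]'| grep -E 'pos|wrist_f';python3 -m inch '[0,0,-0.7,0,36, 0,0,-0.7,0,36]'| grep -E 'pos|wrist_f';python3 -m inch '[0,0,-0.7,0,36, 0,0,-0.7,0,36]'| grep -E 'pos|wrist_f';done
```

```text
eef_pos: [0.5006, 0.1719, 0.1598]
wrist_force: [1.4, -0.2, -5.5]
eef_pos: [0.5005, 0.172, 0.1602]
wrist_force: [3.5, 2.5, -12.9]
eef_pos: [0.5006, 0.1721, 0.1605]
wrist_force: [4.5, 3.1, -17.5]
```

```bash
python3 -m inch '[0,0,2,0,36, 0,0,2.4,0,36]'| grep -E 'pos|wrist_f'; python3 -m inch '[0,0,0,0,36, 0,0,0,0,36]'| grep -E 'pos|wrist_f';  python3 - <<'E'
from tilt import *
a=look('pics/w15.png')
s=lambda row:''.join('#' if sum(p)<110 else ('c' if p[2]>1.6*p[0]+20 else 'g') for p in row.astype(int))
for r in range(106,142,3): print(r,s(a[r,275:375]))
print(a[270:300,320].astype(int).sum(1).tolist())
for r in range(190,212,2): print(r,s(a[r,275:375]))
E
```

```text
eef_pos: [0.5004, 0.1717, 0.1591]
wrist_force: [0.0, -0.6, -4.8]
eef_pos: [0.5007, 0.1718, 0.1593]
wrist_force: [-0.0, -0.7, -3.5]
106 ccccccccccccccccccccccccccccccccccccgggggggggggggggggggggggggccccccccccccccccccccccccccccccccccccccc
109 ccccccccccccccccccccccccccccccccccccgggggggggggggggggggggggggccccccccccccccccccccccccccccccccccccccc
112 ccccccccccccccccccccccccccccccccccccgggggggggggggggggggggggggccccccccccccccccccccccccccccccccccccccc
115 ccccccccccccccccccccccccccccccccccccgggggggggggggggggggggggggccccccccccccccccccccccccccccccccccccccc
118 ccccccccccccccccccccccccccccccccccc#gggggggggggggggggggggggggccccccccccccccccccccccccccccccccccccccc
121 ccccccccccccccccccccccccccccccccccccggggggggggggggggggggggggcccccccccccccccccccccccccccccccccccccccc
124 ccccccccccccccccccccccccccccccccccccggggggggggggggggggggggggcccccccccccccccccccccccccccccccccccccccc
127 ccccccccccccccccccccccccccccccccccccggggggggggggggggggggggggcccccccccccccccccccccccccccccccccccccccc
130 ggggggggggggggggccccccccccccccccccccggggggggggggggggggggggggccccccccccccccggggggggggggggggggggggcccc
133 ggggggggggggggggcccc
[... 896 characters left out ...]
#ggggg#ggggggggggggggggggggggggggggggcccccccccccccccggggggggggggcccccc
200 ggggggggcccccccccccccccccccccccccccccccccccccccccccccccccccccccccccccccccccccccccccgggggggggggcccccc
202 cgggggggcccccccccccccccccccccccccccccccccccccccccccccccccccccccccccccccccccccccccccgggggggggggcccccc
204 cggggggccccccccccccccccccccccccccccccccccccccccccccccccccccccccccccccccccccccccccccggggggggggccccccc
206 cggggggccccccccccccccccccccccccccccccccccccccccccccccccccccccccccccccccccccccccccccggggggggggccccccc
208 cggggggcccccccccccccccccccccccccccccccccccccccccccccccccccccccccccccccccccccccccccccgggggggggccccccc
210 cggggggcccccccccccccccccccccccccccccccccccccccccccccccccccccccccccccccccccccccccccccgggggggggccccccc
```

```bash
python3 -m inch '[0,0,1.4,0,36, 5,0,1.4,0,36, 10,0,1.4,0,36, 15,0,1.4,0,36, 20,0,1.4,0,36, 20,0,1.4,0,36]'| grep -E 'clo|pos|wrist_f'; python3 -m inch '[3,0,0,0,36, 6,0,0,0,36, 6,0,0,0,36]'| grep -E 'pos|wrist_f';python3 -m inch '[3,0,0,0,36, 6,0,0,0,36, 6,0,0,0,36]'| grep -E 'pos|wrist_f'
```

```text
clock: 18.4
eef_pos: [0.5121, 0.1896, 0.1576]
wrist_force: [0.0, -0.2, -3.5]
eef_pos: [0.5152, 0.194, 0.1576]
wrist_force: [-0.3, -0.1, -4.3]
eef_pos: [0.5186, 0.199, 0.1577]
wrist_force: [0.4, 0.4, -3.9]
```

```bash
for i in 1; do python3 -m inch '[0,0,-1,0,36, 0,0,-1,0,36]'| grep -E 'pos|wrist_f';python3 -m inch '[0,0,-0.4,0,36, 0,0,-0.4,0,36]'| grep -E 'pos|wrist_f'; python3 -m inch '[0,0,-0.4,0,36, 0,0,-0.4,0,36]'| grep -E 'pos|wrist_f';  done
```

```text
eef_pos: [0.5182, 0.1985, 0.1584]
wrist_force: [1.6, 0.8, -6.5]
eef_pos: [0.5182, 0.1985, 0.1586]
wrist_force: [0.8, 1.2, -10.2]
eef_pos: [0.5182, 0.1986, 0.1588]
wrist_force: [2.9, 3.1, -13.2]
```

```bash
python3 -m inch '[0,0,1.6,0,36, 0,0,1.6,0,36, 0,0,1.6,0,36]'| grep -E 'pos|wrist_f'; python3 -m inch '[3,0,0,0,36, 5,0,0,0,36, 5,0,0,0,36]'| grep -E 'pos|wrist_f'
```

```text
eef_pos: [0.5185, 0.1982, 0.1582]
wrist_force: [-0.1, 1.0, -4.0]
eef_pos: [0.5215, 0.2032, 0.158]
wrist_force: [-0.5, 0.1, -3.3]
```

```bash
python3 -m inch '[2.5,0,-0.7,0,36, 4.5,0,-1.2,0,36, 4.5,0,-1.2,0,36]'| grep -E 'pos|wrist_f'; python3 -m inch '[2.2,0,-0.8,0,36, 4.4,0,-1.7,0,36, 4.4,0,-1.7,0,36]'| grep -E 'pos|wrist_f'
```

```text
eef_pos: [0.5239, 0.2068, 0.1591]
wrist_force: [1.3, 0.5, -3.7]
eef_pos: [0.5264, 0.2105, 0.1609]
wrist_force: [-0.8, -0.1, -3.7]
```

```bash
python3 -m inch '[0,0,-0.8,0,36, 0,0,-0.8,0,36]'| grep -E 'pos|wrist_f';python3 -m inch '[0,0,-0.4,0,36, 0,0,-0.4,0,36]'| grep -E 'pos|wrist_f'; python3 -m inch '[0,0,-0.4,0,36, 0,0,-0.4,0,36]'| grep -E 'pos|wrist_f'
```

```text
eef_pos: [0.5261, 0.21, 0.1615]
wrist_force: [0.2, 0.8, -3.6]
eef_pos: [0.5261, 0.2099, 0.1619]
wrist_force: [0.0, -0.9, -4.2]
eef_pos: [0.526, 0.21, 0.1622]
wrist_force: [1.1, -0.3, -4.5]
```

```bash
python3 -m inch '[0,0,-0.4,0,36, 0,0,-0.4,0,36]'| grep -E 'pos|wrist_f';python3 -m inch '[0,0,-0.4,0,36, 0,0,-0.4,0,36]'| grep -E 'pos|wrist_f'
```

```text
eef_pos: [0.526, 0.21, 0.1623]
wrist_force: [1.2, 0.8, -7.5]
eef_pos: [0.5259, 0.21, 0.1624]
wrist_force: [2.6, 2.1, -12.5]
```

```bash
python3 -m inch '[0.4,0,1.4,0,36, 0.4,0,1.4,0,36, 0.4,0,1.4,0,36]'| grep -E 'pos|wrist_f'; python3 -m inch '[2,0,-0.9,0,36, 4,0,-1.8,0,36, 4,0,-1.8,0,36]'| grep -E 'clo|pos|wrist_f'
```

```text
eef_pos: [0.5265, 0.2105, 0.1621]
wrist_force: [-0.9, -0.4, -3.8]
clock: 22.4
eef_pos: [0.5289, 0.2143, 0.1638]
wrist_force: [1.2, 0.6, -4.5]
```

```bash
python3 -m inch '[1.3,0,-0.5,0,36, 2.6,0,-1.1,0,36, 2.6,0,-1.1,0,36]'| grep -E 'pos|wrist_f'; python3 -m inch '[1.3,0,-0.6,0,36, 2.6,0,-1.2,0,36, 2.6,0,-1.2,0,36]'| grep -E 'pos|wrist_f'
```

```text
eef_pos: [0.5301, 0.2161, 0.1646]
wrist_force: [-0.3, -0.1, -3.6]
eef_pos: [0.5316, 0.2183, 0.1659]
wrist_force: [-0.2, 0.7, -4.0]
```

```bash
python3 -m inch '[1.3,0,-0.6,0,36, 2.6,0,-1.2,0,36, 2.6,0,-1.2,0,36]'| grep -E 'pos|wrist_f'; python3 -m inch '[1.3,0,-0.6,0,36, 2.6,0,-1.2,0,36, 2.6,0,-1.2,0,36]'| grep -E 'pos|wrist_f'
```

```text
eef_pos: [0.533, 0.2205, 0.1671]
wrist_force: [-0.4, -0.0, -3.5]
eef_pos: [0.5345, 0.2227, 0.1683]
wrist_force: [0.0, 0.4, -4.5]
```

```bash
python3 -m inch '[1.4,0,-0.6,0,36, 2.8,0,-1.3,0,36, 2.8,0,-1.3,0,36]'| grep -E 'pos|wrist_f'; python3 -m inch '[1.5,0,-0.7,0,36, 3,0,-1.4,0,36, 3,0,-1.4,0,36]'| grep -E 'pos|wrist_f'; python3 -m inch '[2,0,-0.9,0,36, 4,0,-1.8,0,36, 4,0,-1.8,0,36]'| grep -E 'pos|wrist_f'
```

```text
eef_pos: [0.5361, 0.225, 0.1696]
wrist_force: [0.2, 0.0, -3.6]
eef_pos: [0.5377, 0.2275, 0.171]
wrist_force: [0.9, -0.1, -4.1]
eef_pos: [0.54, 0.2309, 0.1729]
wrist_force: [0.8, -0.2, -4.8]
```

```bash
python3 -m inch '[3,0,-1.4,0,36, 6,0,-2.8,0,36, 9,0,-4.2,0,36, 13,0,-6,0,36, 13,0,-6,0,36]'| grep -E 'pos|wrist_f'; python3 -m inch '[10,0,0,0,36, 25,0,0,0,36, 40,0,-10,0,36, 40,0,-40,0,36, 40,0,-80,0,36, 40,0,-100,0,36, 40,0,-100,0,36]'| grep -E 'clo|pos|force|width'; python3 - <<'E'
from h import *
to([.4823,-.2308,.28],50)
E
```

```text
eef_pos: [0.5474, 0.2422, 0.1791]
wrist_force: [1.0, -0.4, -3.6]
clock: 25.7
eef_pos: [0.571, 0.2765, 0.2823]
wrist_force: [0.5, 0.5, -3.6]
gripper_width: 0.0376
finger_force: 73.4
now 25.7 [0.571  0.2765 0.2823] head 56.23 move [-471.   208.3   -0. ] turn 6.23
```

```bash
python3 -m inch '[-40,16,0,0,36, -80,32,0,1,36, -120,48,0,2,36, -160,64,0,3,36, -200,80,0,4,36, -240,97,0,5,36, -280,113,0,6.2,36, -320,129,0,6.2,36]'| grep -E 'clo|pos|force|width'; python3 - <<'E'
from h import *
to([.4585,-.2591,.28],50)
E
```

```text
clock: 26.5
eef_pos: [0.4972, -0.0649, 0.277]
wrist_force: [1.0, -0.7, -4.4]
gripper_width: 0.0373
finger_force: 73.4
now 26.5 [ 0.4972 -0.0649  0.277 ] head 49.98 move [-173.6   95.3   -2.9] turn -0.02
```

```bash
python3 -m inch '[-40,22,0,0,36, -80,44,0,0,36, -120,66,0,0,36, -160,87,0,0,36, -170,93,0,0,36, -170,93,0,0,36]'| grep -E 'clo|pos|force|width';  python3 -m inch '[0,0,0,0,36, 0,0,0,0,36, 0,0,0,0,36, 0,0,0,0,36]' 20| grep -E 'clo|pos|force|width'; python3 - <<'E'
from tilt import *
to([.4585,-.2591,.28],50)
a=look('pics/w16.png')
s=lambda row:''.join('#' if sum(p)<110 else ('c' if p[2]>2.5*p[0]+20 else 'g') for p in row.astype(int))
for r in range(90,160,4): print(r,s(a[r,270:370]))
print(a[265:300,320].astype(int).tolist())
for r in range(190,222,3): print(r,s(a[r,270:370]))
E
```

```text
clock: 27.1
eef_pos: [0.4589, -0.2558, 0.2768]
wrist_force: [-0.2, 0.0, -4.6]
gripper_width: 0.0374
finger_force: 73.3
clock: 27.5
eef_pos: [0.4609, -0.2522, 0.2786]
wrist_force: [-0.3, -0.4, -4.0]
gripper_width: 0.0372
finger_force: 73.4
now 27.5 [ 0.4609 -0.2522  0.2786] head 50.12 move [-6.8  2.6 -1.4] turn 0.12
90 ccccccccccgcgccccccccccccccccccgccgcccccccccccccccgccgcccccccccccccccgccccccgccccccccccccccccccccccc
94 ccccccccccgccccccccccccccccccccccccccccccccggccccccccgcccccccccccccccccccgccggggcccccccccccccccccccc
98 ccccgccccccccccccgccccccccgcccgcccccccccccgccccccccccccccccccccccccgcccccccccgcccccgcccccccccgccgccc
102 ccccgggcccccgccccgc#ccccccccccccccccgccccccccccccccc#gccgccccccccgccccc#ccccccccccgccccccccccccgccgg
106 gcggcccgggc##gcc##gggggggggggggggggggggggggggggggggggggggggggggggggggggggggggggggggggggcccgccccccccc
110 ccccgcgc########ggggggggggggggggggggggggggggggggggggggggggggggggggggggggggggggggggggggggcccccccccccc
114 gggggggggggggggggggggggggggggggggggggggggggggggggggggggggggggggggggggggggggggggggggggggggggggggggggg
118 ggggggggggggggggggggggggggggggggggggggggggggggg
[... 2060 characters left out ...]
cccccccccccccccccccccccccccccccccccccccccccccccccccccccccccccccccccccc
205 cccccccccccccccccccccccccccccccccccccccccccccccccccccccccccccccccccccccccccccccccccccccccccccccccccc
208 cccccccccccccccccccccccccccccccccccccccccccccccccccccccccccccccccccccccccccccccccccccccccccccccccccc
211 cccccccccccccccccccccccccccccccccccccccccccccccccccccccccccccccccccccccccccccccccccccccccccccccccccc
214 cccccccccccccccccccccccccccccccccccccccccccccccccccccccccccccccccccccccccccccccccccccccccccccccccccc
217 cccccccccccccccccccccccccccccccccccccccccccccccccccccccccccccccccccccccccccccccccccccccccccccccccccc
220 cccccccccccccccccccccccccccccccccccccccccccccccccccccccccccccccccccccccccccccccccccccccccccccccccccc
```

```bash
python3 - <<'E'
from h import *
to([.4482,-.2714,.165],50)
E
```

```text
now 27.55 [ 0.4608 -0.2524  0.2787] head 50.1 move [-22.6   2.5 113.7] turn 0.1
```

```bash
python3 -m inch '[-10,2.5,0,0,36, -22.5,2.5,10,0,36, -22.5,2.5,40,0,36, -22.5,2.5,70,0,36, -22.5,2.5,95,0,36, -22.5,2.5,110,0,36, -22.5,2.5,113,0,36, -22.5,2.5,113,0,36]'| grep -E 'clo|pos|force|width'; python3 -m inch '[0,0,0,0,36, 0,0,0,0,36]'| grep -E 'clo|pos|force|width'; python3 - <<'E'
from tilt import *
to([.4482,-.2714,.165],50)
a=look('pics/w17.png')
cv2.imwrite('pics/w17c.png',cv2.resize(a[70:320,230:410],None,fx=2.4,fy=2.4))
sp=np.array([.4823,-.2308,0]);ex=np.array([np.cos(np.radians(50)),np.sin(np.radians(50)),0]);ey=np.array([-ex[1],ex[0],0])
for x,y,z in [(-5.75,-23,37),(-5.75,23,37),(5.75,-23,37),(5.75,23,37),(-25,-40,40),(25,40,40),(25,-40,40)]: print((x,y,z),((proj('wrist',sp+ex*x/1e3+ey*y/1e3+[0,0,z/1e3])-[230,70])*2.4).round(0))
E
```

```text
clock: 28.35
eef_pos: [0.4471, -0.2727, 0.1651]
wrist_force: [0.3, -0.2, -3.4]
gripper_width: 0.0373
finger_force: 73.4
clock: 28.55
eef_pos: [0.4486, -0.2726, 0.1667]
wrist_force: [-0.1, -0.3, -3.8]
gripper_width: 0.0375
finger_force: 73.4
now 28.55 [ 0.4486 -0.2726  0.1667] head 50.0 move [ 0.7 -1.   1.7] turn -0.0
(-5.75, -23, 37) [279. 136.]
(-5.75, 23, 37) [146. 136.]
(5.75, -23, 37) [280. 102.]
(5.75, 23, 37) [145. 102.]
(-25, -40, 40) [327. 193.]
(25, 40, 40) [92. 42.]
(25, -40, 40) [334.  42.]
```

View pics/w17c.png

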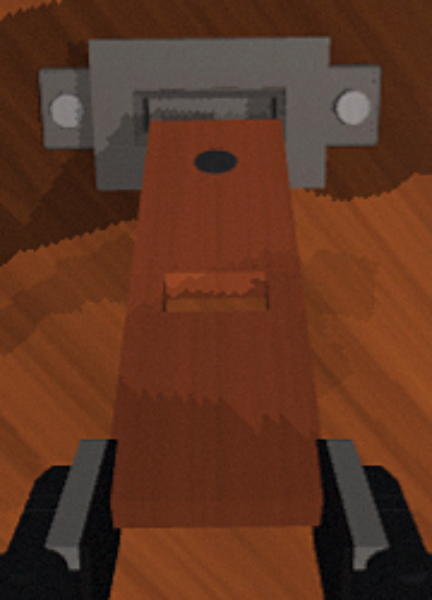

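```bash
python3 - <<'E'
from tilt import *
g=lambda x,y:(x/2.4+230,y/2.4+70)
v=fit((g(112,525-26),g(321,525-26)),(g(150,120),g(283,120)),(g(163,309),g(269,309)))
sp=np.array([.4823,-.2308,0]);ex=np.array([np.cos(np.radians(50)),np.sin(np.radians(50)),0])
import tilt
for z in (.062,.066,.07,.074): print(z,((atz('wrist',g(216,120),z)-sp)@ex*1e3).round(1))
E
```

```text
front top edge in tool mm, tilt [ -0.16  -0.11 -25.54  23.82] rms 0.92
[ 0.4485 -0.2724  0.1666]
0.062 2.2
0.066 2.6
0.07 3.0
0.074 3.4
```

```bash
python3 -m inch '[0.5,-1.3,8,0,36, 0.5,-1.3,16,0,36, 0.5,-1.3,22,0,36, 0.5,-1.3,22,0,36, 0.5,-1.3,22,0,36]'| grep -E 'pos|wrist_f'; python3 -m inch '[0,0,2,0,36, 0,0,4,0,36, 0,0,4,0,36]'| grep -E 'pos|wrist_f'; python3 -m inch '[0,0,1.5,0,36, 0,0,3,0,36, 0,0,3,0,36]'| grep -E 'pos|wrist_f'
```

```text
eef_pos: [0.4472, -0.2707, 0.1433]
wrist_force: [0.8, -0.4, -3.2]
eef_pos: [0.4472, -0.2708, 0.1395]
wrist_force: [-0.1, -0.1, -3.3]
eef_pos: [0.4472, -0.2707, 0.1364]
wrist_force: [-0.3, 0.9, -4.5]
```

```bash
python3 -m inch '[0,0,1.5,0,36, 0,0,3,0,36, 0,0,3,0,36]'| grep -E 'pos|wrist_f'; python3 -m inch '[0,0,1,0,36, 0,0,2,0,36, 0,0,2,0,36]'| grep -E 'pos|wrist_f';  python3 -m inch '[0,0,1,0,36, 0,0,2,0,36, 0,0,2,0,36]'| grep -E 'pos|wrist_f'
```

```text
eef_pos: [0.4473, -0.2707, 0.1334]
wrist_force: [1.3, 0.4, -3.6]
eef_pos: [0.4474, -0.2708, 0.1316]
wrist_force: [0.0, 0.1, -4.9]
eef_pos: [0.4474, -0.2708, 0.1295]
wrist_force: [1.2, 1.1, -3.2]
```

```bash
python3 -m inch '[2,0,0,0,36, 4,0,0,0,36, 4,0,0,0,36]'| grep -E 'pos|wrist_f'; python3 -m inch '[2,0,-0.6,0,36, 4,0,-1.2,0,36, 4,0,-1.2,0,36]'| grep -E 'pos|wrist_f';  python3 -m inch '[2,0,-0.6,0,36, 4,0,-1.2,0,36, 4,0,-1.2,0,36]'| grep -E 'pos|wrist_f'
```

```text
eef_pos: [0.45, -0.2675, 0.1296]
wrist_force: [-0.2, -0.5, -3.0]
eef_pos: [0.4524, -0.2647, 0.131]
wrist_force: [-0.6, -1.2, -3.4]
eef_pos: [0.4549, -0.2617, 0.1322]
wrist_force: [-2.8, -2.1, -2.3]
```

```bash
python3 -m inch '[2,0,-0.6,0,36, 4,0,-1.2,0,36, 4,0,-1.2,0,36]'| grep -E 'pos|wrist_f'; python3 -m inch '[2,0,-0.5,0,36, 4,0,-1,0,36, 4,0,-1,0,36]'| grep -E 'pos|wrist_f';  python3 -m inch '[2,0,-0.5,0,36, 4,0,-0.9,0,36, 4,0,-0.9,0,36]'| grep -E 'pos|wrist_f'
```

```text
eef_pos: [0.4575, -0.2586, 0.1334]
wrist_force: [-3.3, -2.8, -1.4]
eef_pos: [0.4606, -0.2551, 0.1343]
wrist_force: [-1.9, -1.8, -1.9]
eef_pos: [0.4629, -0.2523, 0.1352]
wrist_force: [-3.7, -2.5, -1.5]
```

```bash
python3 -m inch '[2,0,0,0,36, 5,0,0,0,36, 5,0,0,0,36]'| grep -E 'pos|wrist_f'; python3 -m inch '[2,0,0,0,36, 5,0,0,0,36, 5,0,0,0,36]'| grep -E 'pos|wrist_f';  python3 -m inch '[2,0,0.5,0,36, 5,0,1,0,36, 5,0,1,0,36]'| grep -E 'pos|wrist_f'
```

```text
eef_pos: [0.4664, -0.2482, 0.1352]
wrist_force: [-2.9, -2.5, -2.7]
eef_pos: [0.4696, -0.2442, 0.1351]
wrist_force: [-1.7, -3.7, -3.2]
eef_pos: [0.4728, -0.2403, 0.1341]
wrist_force: [-1.6, -2.1, -2.4]
```

```bash
python3 -m inch '[2,0,0.5,0,36, 5,0,1.5,0,36, 5,0,1.5,0,36]'| grep -E 'pos|wrist_f'; python3 -m inch '[2,0,0.7,0,36, 5,0,2,0,36, 5,0,2,0,36]'| grep -E 'pos|wrist_f';  python3 -m inch '[1,0,1,0,36, 2,0,2,0,36, 2,0,2,0,36]'| grep -E 'clo|pos|wrist_f'
```

```text
eef_pos: [0.476, -0.2365, 0.1325]
wrist_force: [-1.7, -1.5, -3.6]
eef_pos: [0.4791, -0.2328, 0.1305]
wrist_force: [-1.6, -2.8, -3.3]
clock: 34.2
eef_pos: [0.4801, -0.2315, 0.1285]
wrist_force: [-1.5, -3.2, -3.9]
```

```bash
python3 -m inch '[1,0,1.5,0,36, 1,0,3,0,36, 1,0,3,0,36]'| grep -E 'pos|wrist_f'; python3 -m inch '[0.5,0,1.5,0,36, 1,0,3,0,36, 1,0,3,0,36]'| grep -E 'pos|wrist_f';  python3 -m inch '[0,0,1.2,0,36, 0,0,2.5,0,36, 0,0,2.5,0,36]'| grep -E 'clo|pos|wrist_f'
```

```text
eef_pos: [0.4806, -0.231, 0.1254]
wrist_force: [-1.4, -1.9, -3.4]
eef_pos: [0.4813, -0.2302, 0.1224]
wrist_force: [-1.9, -3.9, -4.6]
clock: 35.1
eef_pos: [0.4813, -0.2302, 0.12]
wrist_force: [-2.0, -3.3, -4.2]
```

```bash
python3 -m inch '[0,0,1,0,36, 0,0,1.5,0,36, 0,0,1.5,0,36]'| grep -E 'pos|wrist_f'; python3 -m inch '[0,0,0.7,0,36, 0,0,1.4,0,36, 0,0,1.4,0,36]'| grep -E 'pos|wrist_f';  python3 -m inch '[0,0,0.4,0,36, 0,0,0.8,0,36, 0,0,0.8,0,36]'| grep -E 'clo|pos|wrist_f'
```

```text
eef_pos: [0.4813, -0.2302, 0.1186]
wrist_force: [-1.9, -2.8, -2.7]
eef_pos: [0.4813, -0.2302, 0.1172]
wrist_force: [-2.7, -3.0, -2.8]
clock: 36.0
eef_pos: [0.4816, -0.2302, 0.1167]
wrist_force: [-1.4, -3.8, 1.7]
```

```bash
python3 -m inch '[1,0,-0.3,0,36, 1.5,0,-0.3,0,36, 1.5,0,-0.3,0,36]'| grep -E 'pos|wrist_f'; python3 - <<'E'
from tilt import *
a=look('pics/w18.png')
s=lambda row:''.join('#' if sum(p)<110 else ('c' if p[2]>1.9*p[0]+20 else 'g') for p in row.astype(int))
for r in range(150,200,3): print(r,s(a[r,260:380]))
print([x.sum() for x in a[245:300,320].astype(int)])
for r in range(200,300,6): print(r,s(a[r,260:380]))
E
```

```text
eef_pos: [0.4824, -0.2291, 0.1168]
wrist_force: [-2.1, -3.6, -0.8]
150 cccccccccccccccccccccccccccccccccccccccccccccccccccccccccccccccccccccccccccccccccccccccccccccccccccccccccccccccccccccccc
153 ccccccccccccc#cccccccccccccccccccccccccccccccccccccccccccccccccccccccccc#cccccc#ccccccccccccccccccccccccc#cccccccccccccc
156 ccccccccccccccccccccccccccccccccccccccccccccccccccccccccccccc##c##cccccccccccc#ccccccccccccgggcgccccggcc#cgcgccccccccccc
159 ###c##cc##gggggggggggggggggggggggggggggggggggggggggggggggggggggggggggggggggggggggggggggggggggggggggggggggggggggccccccccc
162 ###cc#cg#gggggggggggggggggggggggggggggggggggggggggggggggggggggggggggggggggggggggg#gg#ggggggggggggggggggggggggggggccccccc
165 ######gggggggggggggggggggggggggggggggggggggggggggggggggggggggggggggggggggggggggggggggggggggggggggggggggggggggggggggccccc
168 ####ggggggggggggggggggggg#ggg#gggggggggggggggggggggggggggggggggggggggggggggggggggggggggggggggggggggggggggggggggggggggc#c
171 gggggggggggggggggggggggggggggggggggggggggggggggggggggggggggggggggggggggggggggggggggggggggggggggggggggggggggggggggggggggg
174 ggggggggggggggggggggggggggggg
[... 3342 characters left out ...]
ccccccccccccccccccccccccccccccccccccccccccccccccccccccccc#######ggggggggggg
272 gggggggggg########ccccccccccccccccccccccccccccccccccccccccccccccccccccccccccccccccccccccccccccccccccccc########ggggggggg
278 gggggggg########cccccccccccccccccccccccccccccccccccccccccccccccccccccccccccccccccccccccccccccccccccccccc#########ggggggg
284 gggggg###########ccccccccccccccccccccccccccccccccccccccccccccccccccccccccccccccccccccccccccccccccccccccc##########gggggg
290 ggggg############ccccccccccccccccccccccccccccccccccccccccccccccccccccccccccccccccccccccccccccccccccccccc############gggg
296 ggg#################ccccccccccccccccccccccccccccccccccccccccccccccccccccccccccccccccccccccccccccccccc################ggg
```

```bash
python3 - <<'E'
from h import *
from scipy.optimize import least_squares
s=status.state();R=Ro.from_quat(s['eef_rot']).as_matrix();p=np.array(s['eef_pos']);k=optics.calibration('wrist');optics.calibration=lambda c:k
sp=np.array([.4823,-.2308,0]);ex=np.array([np.cos(np.radians(50)),np.sin(np.radians(50)),0])
# intersect rows with known heights: top z=.150 (home), slot-mouth front face z~.038-.040
for nm,px,z in [('topfront',(320,276),.150),('topback',(320,292),.150),('front@slot',(320,194),.0385)]:
    X=atz('wrist',px,z);print(nm,((X-sp)@ex*1e3).round(1))
for px in [(283,194),(320,194)]: pass
print('width top at .150',np.linalg.norm(atz('wrist',(276.5,276),.15)-atz('wrist',(363.5,276),.15)), 'slot y', ((atz('wrist',(292,195),.0385)+atz('wrist',(348,195),.0385))/2-sp)@np.array([-ex[1],ex[0],0])*1e3)
print('tcp x',(p-sp)@ex*1e3)
E
```

```text
topfront 6.5
topback -1.4
front@slot 6.9
width top at .150 0.036691412996719366 slot y 1.180279864861353
tcp x 1.30358813484905
```

```bash
python3 -m inch '[0,0,0,0,39, 0,0,0,0,40, 0,0,0,0,42, 0,0,0,0,45, 0,0,0,0,50, 0,0,0,0,56]' | grep -E 'clo|pos|force|width'; python3 - <<'E'
from h import *
a=optics.get_image('wrist')[:,:,::-1].copy();cv2.imwrite('pics/w19.png',a)
print(a[245:300,320].astype(int).sum(1).tolist())
s=lambda row:''.join('#' if sum(p)<110 else ('c' if p[2]>1.9*p[0]+20 else 'g') for p in row.astype(int))
for r in (188,191,194,197,200,260,276,290): print(r,s(a[r,250:390]))
E
```

```text
clock: 36.95
eef_pos: [0.4826, -0.2289, 0.1169]
wrist_force: [-0.3, 0.5, 0.4]
gripper_width: 0.0562
finger_force: 0.0
[130, 137, 130, 133, 135, 134, 134, 140, 134, 123, 135, 142, 129, 139, 127, 129, 128, 132, 133, 142, 143, 129, 150, 130, 143, 134, 130, 141, 137, 163, 183, 177, 196, 180, 186, 178, 188, 178, 168, 181, 189, 176, 189, 171, 167, 201, 240, 227, 222, 220, 227, 220, 229, 244, 241]
188 gggggggggggggggggggggggggggggggggggggggggggggggggggggggggggggggggggggggggggggggggggggggggggggggggggggggggggggggggggggggggggggggggggggggggggg
191 gggggggggggggggggggggggggggggggggggggggggggggggggggggggggggggggggggggggggggggggggggggggggggggggggggggggggggggggggggggggggggggggggggggggggggg
194 gggggggggggggggggggggggggggggggggggggggg##ggcccccccccccccccccccc###########ggccccccccccccccccccccggggggggggggggggggggggggggggggggggggggggggg
197 ggggggggggggggggggggggggggggggggggggggg###gcccccccccccccccccccccccccccccccccccccccccccccccccccccccgg#ggggggggggggggggggggggggggggggggggggggg
200 gggggggggggggggggggggggggggggggggggggggg#gcccccccccccccccccccccccccccccccccccccccccccccccccccccccccggggggggggggggggggggggggggggggggggggggggg
260 g#######ccccccccccccccccccccccccccccccccccccccccccccccccccccccccccccccccccccccccccccccccccccccccccccccccccccccccccccccccccccccccccccc######g
276 #########cccccccccccccccccccccccccccccccccccccccccccccccccccccccccccccccccccccccccccccccccccccccccccccccccccccccccccccccccccccccccc#########
290 ##########ccccccccccccccccccccccccccccccccccccccccccccccccccccccccccccccccccccccccccccccccccccccccccccccccccccccccccccccccccccccccc#########
```

```bash
python3 -m inch '[0,0,-10,0,60, 0,0,-40,0,70, 0,0,-80,0,80, 0,0,-130,0,80, 0,0,-160,0,80, 0,0,-160,0,80]' | grep -E 'clo|pos|force|width'; python3 -m inch '[0,0,0,0,80, 0,0,0,0,80]'|grep clock; python3 - <<'E'
from h import *
sp=np.array([.4823,-.2308,0]);ex=np.array([np.cos(np.radians(50)),np.sin(np.radians(50)),0]);ey=np.array([-ex[1],ex[0],0])
for c in ['top','wrist','side']:
    a=optics.get_image(c);cv2.imwrite(f'pics/end_{c}.png',a[:,:,::-1])
    for n,z in [('link_center',.08),('link_window',.092),('support',0.)]:
        for d in nets.mark_of(c,n)[:3]:
            px=np.array(d['location'])[::-1]*[640,400];X=atz(c,px,z)-sp; print(c,n,round(d['p'],2),px.round(0),'x',(X@ex*1e3).round(1),'y',(X@ey*1e3).round(1))
a=cv2.imread('pics/end_wrist.png')
for x in (-4,4): print('expected top edge px',x,[proj('wrist',sp+ex*x/1e3+ey*y/1e3+[0,0,.15]).round(1) for y in (-.02,.02)],'mouth',[proj('wrist',sp+ex*x/1e3+ey*y/1e3+[0,0,.04]).round(1) for y in (-.02,.02)])
c=int(proj('wrist',sp+[0,0,.15])[0]); r=int(proj('wrist',sp+[0,0,.15])[1]);print(c,r,[tuple(int(v) for v in q) for q in a[r-45:r+12:1,c]])
E
```

```text
clock: 37.6
eef_pos: [0.4852, -0.2298, 0.2828]
wrist_force: [0.5, -0.5, 0.5]
gripper_width: 0.0802
finger_force: 0.0
clock: 37.8
top link_center 0.83 [427. 217.] x 8.9 y -4.1
top link_center 0.79 [252. 146.] x 400.5 y 122.9
top link_window 0.9 [249. 144.] x 404.5 y 124.4
top link_window 0.8 [429. 217.] x 7.4 y -5.3
top support 0.71 [419. 223.] x 1.3 y -2.2
top support 0.23 [316. 133.] x 326.9 y -11.7
wrist link_center 0.6 [322. 162.] x 4.6 y -0.3
wrist link_window 0.95 [321. 161.] x 8.6 y 0.8
wrist support 0.92 [322. 150.] x 1.8 y -1.8
wrist support 0.63 [324. 164.] x -15.4 y -3.3
side link_center 0.86 [380. 171.] x 407.0 y 140.2
side link_center 0.69 [345. 260.] x 151.2 y 53.7
side link_center 0.65 [318. 330.] x -0.7 y 1.5
side link_window 0.89 [383. 165.] x 418.2 y 138.9
side link_window 0.84 [320. 327.] x 1.2 y -3.0
side support 0.75 [315. 354.] x -8.6 y 1.8
expected top edge px -4 [array([321.4, 189. ]), array([321.4, 189. ])] mouth [array([321. , 161.6]), array([320.9, 161.6])]
expected top edge px 4 [array([321.4, 180.2]), array([321.4, 180.2])] mouth [array([321. , 154.9]), ar
[... 153 characters left out ...]
), (74, 73, 78), (75, 77, 84), (48, 50, 55), (47, 44, 43), (34, 34, 47), (20, 41, 87), (20, 40, 81), (20, 35, 81), (26, 41, 84), (20, 36, 78), (27, 41, 82), (17, 31, 74), (26, 47, 99), (40, 74, 158), (24, 48, 105), (21, 44, 98), (20, 37, 77), (17, 37, 77), (22, 37, 80), (22, 41, 82), (21, 35, 80), (23, 41, 81), (21, 38, 77), (19, 37, 77), (20, 36, 79), (23, 37, 82), (17, 35, 79), (25, 41, 78), (21, 34, 75), (35, 62, 147), (33, 60, 135), (30, 61, 139), (82, 153, 255), (70, 134, 242), (64, 122, 235), (60, 120, 234), (70, 127, 240), (69, 129, 253), (24, 47, 97), (27, 54, 110), (23, 51, 102), (23, 52, 101), (22, 50, 102), (25, 51, 103), (27, 54, 105), (26, 54, 109), (28, 59, 114), (26, 55, 111)]
```

```bash
python3 -c "
from bench import hand_in
print(hand_in())"
```

```text
the job is handed in; nothing more can be done
None
```

The copper link came off the hook without being forced, now stands in the slot of the grey support, released and within about 1° of upright by the last camera check, and the job was handed in at about 38 s; no verdict came back.

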